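Sniff the evaporator seam, then hold the leak detector over the service port

TASK

Leak-check the air-conditioning parts on the bench: take the hand-held leak detector out of its stand and, keeping its probe pointing down and its tip about 5 mm above the joint without touching, pass it slowly (about 2 cm per second) along the whole seam bead of the evaporator, from the end with the two pipe stubs to the other end. Then carry it clear of the vise to the receiver-drier and stop with the tip hovering about 5 mm above the middle of the open service port, probe upright, touching nothing. Finish there still holding the detector steady in the air; never let it touch the evaporator, the drier or the vise, and leave the jar, the bin and the wrench where they are.

Things in the scene. Friction and masses are not known exactly. Their poses are not given: they have to be found in the camera images.
- wand: Black leak detector, 167 mm long, 0.14 kg (varies). Origin: tip of its probe; z runs up the probe. From the tip: steel probe 9 mm thick to 75 mm, square collar 34 mm wide to 81 mm, square 24 x 24 mm handle to 167 mm, flats facing x and y. It starts upright in the stand, tip 15 mm above the bench, yaw within 0.1 rad of the stand's; lifts straight out, clear after 80 mm.
- stand: Fixed grey plastic stand of the detector: 80 x 80 mm foot, two 70 x 70 mm shelves with a 13 mm hole in the middle, upper shelf's top 90 mm above the bench. Origin under its centre on the bench, z up.
- evaporator: Fixed aluminium heat exchanger on two battens, 150 (x) x 130 (y) mm, top 68 mm above the bench. Origin under its centre on the bench. Finned core at -y, smooth tank at +y with two 35 mm pipe stubs at its +x end. Their joint is a straight dark raised bead, 130 mm long, along x at y = +20 mm. Left or right of the vise.
- seam_start (a point): On top of the seam bead, at its end next to the pipe stubs, 71 mm above the bench. Its x axis points along the seam away from the other end (the seam runs 130 mm to -x), z up.
- seam_end (a point): On top of the seam bead at its other end, 130 mm from seam_start, 71 mm above the bench. Same axes as seam_start.
- drier: Fixed upright aluminium bottle, 64 mm diameter (clamp band 72), on a 100 x 100 x 8 mm foot plate, flat top 118 mm above the bench. Origin under its centre on the bench, z up. On top: the open service port, a tube 16 mm wide, 20 mm tall at x = +17 mm, and a closed plug, 22 mm wide, 9 mm tall, at x = -16 mm. Left or right of the vise.
- port (a point): Centre of the mouth of the service port's tube (16 mm outer, 10 mm inner diameter), 138 mm above the bench; z up.
- vise: Fixed dark steel bench vise between the evaporator and the drier, 165 mm high at its jaws (100 mm wide along its y). Origin under its centre on the bench, z up; it reaches from x = -120 mm (screw and 138 mm wide cross handle, 97 mm high) to x = +90 mm.
- jar: Bystander: amber jar, 64 mm diameter, 85 mm tall, loose. Origin at the centre of its underside.
- bin: Bystander: open yellow plastic bin, 90 x 120 x 55 mm, loose. Origin at the centre of its underside.
- wrench: Bystander: steel wrench 150 mm long, lying flat, loose. Origin under its middle, x along it.
Mind the look-alikes: they are no part of the job. There is more than one size of the wand; the one meant has the size given above.

How it is judged:
By the outcome, as a careful person would: the job done as asked, in the order asked, and still so for the second after the job is handed in, while the arm keeps its last pose, push and grip.
It also fails if it takes over 69 s, if anything falls off the work surface, if the arm or the gripper's body presses on something with over 40 N, if the wrist force passes 120 N, or if a joint passes its speed limit or range.

ROBOT

A 6-joint arm with a two-finger parallel gripper is mounted at the origin on the work surface. World frame = base frame: x ahead of the robot, y to its left, z up, the work surface at z = 0. Lengths are in m, angles in rad, forces in N, time in s.
With the tool pointing down it reaches from about 0.225 to 0.875 m from the base axis. Payload 3.4 kg.
Tool frame: the origin (TCP) lies midway between the tips of the shut fingers; the grasp point (between the pads) lies 19 mm behind it (manip.tcp_to_grasp is the distance from the TCP to the grasp point, in m); x points along the fingers, y is the direction in which the jaws open and shut, and the axes are right-handed (so a half turn about x gives the same grasp; the last joint's range is limited). The gripper opens to 85 mm and grips with 20 to 120 N. Pads are 22 mm wide; open, the fingers measure 114 mm over their backs; the gripper's body (76 mm by 85 mm) begins 54 mm behind the grasp point. The pads swing forward as they close: fully open they stand 13 mm farther back than shut.
Start: joints at [-1.273, 0.276, 1.505, -0, 1.361, -0.121], TCP at [0.234, -0.525, 0.231] pointing down, gripper open.
Joint ranges: [-2.89, 2.89], [-0.75, 2.08], [0.22, 2.7], [-1.18, 4.32], [0.11, 2.71], [-2.7, 2.7]. Speed limits (rad/s): [2.57, 2.57, 3.14, 3.14, 3.14, 3.14].

INTERFACE

Orientations are given as a unit quaternion [w, x, y, z].
In Python, from rig import readout, eyes, job, manip gives the robot as it stands. The module is installed in compiled form; this text tells all that it offers.
- The arm moves only by the tool carry_out, never from a script. Its argument "deltas" is one flat list of numbers, 7 for each row, row after row: the shift along the tool's x, y, z scaled (see below), then the turn, a rotation vector about the tool's x, y, z scaled (see below), then the opening, from -1 (shut) to 1 (fully open). In form: [dx, dy, dz, ax, ay, az, grip, dx, dy, dz, ax, ay, az, grip, ...]. A call has 1 to 10 rows; each row shifts and turns the commanded pose from where the row before left it, along the tool's axes as they then stand; what a row does not reach is not made up. The controller multiplies each number of a shift by 60 mm and each number of a turn by 4 degrees. A row lasts 1/8 s, in which the tool goes at most 62.5 mm and 10.7 degrees, less where a joint would pass 70% of its speed; a pose out of reach is approached as far as the arm can. A call with a number of a shift or a turn outside -1 to 1 is refused whole. A call with a gripper value outside its range is refused whole. The fingers move at their own pace and stop on an object; "newtons" is the grip in N (left out, the last holds). Time passes only in rows, so rows that do not move let the fingers close. It gives the time, the measured TCP pose, the force and the opening at its end, in the units of the state.
- readout.get_state(): the state, without advancing time (a new reading comes with each control period).
- eyes.get_image(name): name is "scene" or "top" or "wrist"; returns a dict with "color" (420x560x3 uint8, red, green, blue), "z_map" (420x560 float32, m along the optical axis (not along the pixel's ray), 0 where there is no reading), "mtx" (3x3 intrinsics, pixels), "origin" and "orientation" of the camera in the world. Camera axes: x right, y down, z forward; pixel columns grow to the right and rows downward; lengths in m; the calibration is good to about 2 mm. A picture is of the moment at which its call begins.
- job.sign_off(): hands the job in, once; it reports no verdict.
The state is a dict: "clock": time; "qpos": joint angles; "qd": joint speeds; "effort": joint torques, N m; "position": TCP position; "ee_rot": TCP orientation; "contact_force": force on the tool from outside, world axes, zero at the start; "moment": the same for the moment, N m; "width": finger opening in m.
Only numpy, scipy, OpenCV 4.12 (cv2) and the standard library are available. Lean on these libraries where they do the work, as an engineer would, in place of code of your own. Each camera call takes 0.05 s, during which the arm holds its last target.

## Working session

There is one attempt and no reset: what is moved stays moved. The work goes in short steps, Python scripts to look and compute and a tool call to move; the robot and the scene stay as the last step left them, time stands still between calls to the robot, and variables do not carry over. Pictures are saved under pics/ and viewed, and the job is handed in when it is done.

Besides the shell and the picture viewer there is one more tool, called as name(argument=value, ...), one argument or row to a line, values as JSON. carry_out: Moves the arm, as the interface text tells. Its arguments: {"type":"object","properties":{"deltas":{"type":"array"},"newtons":{"type":"number"}},"required":["deltas"]}

```bash
mkdir -p pics; cat > h.py <<'E'
import numpy as np, cv2
from rig import readout, eyes, job, manip
from scipy.spatial.transform import Rotation as R
def rot(q): return R.from_quat([q[1],q[2],q[3],q[0]])
def grab(n,f=None):
    d=eyes.get_image(n)
    if f: cv2.imwrite('pics/'+f,d['color'][:,:,::-1]); np.savez('pics/'+f[:-4]+'.npz',**{k:np.array(v) for k,v in d.items()})
    return d
def load(f): return dict(np.load('pics/'+f+'.npz'))
def cloud(d):
    K=d['mtx'];z=d['z_map'];v,u=np.mgrid[:z.shape[0],:z.shape[1]]
    p=np.stack([(u-K[0,2])/K[0,0]*z,(v-K[1,2])/K[1,1]*z,z],-1)
    return p@rot(d['orientation']).as_matrix().T+d['origin']
def ray(d,u,v,h):
    K=d['mtx'];r=rot(d['orientation']).apply([(u-K[0,2])/K[0,0],(v-K[1,2])/K[1,1],1])
    o=np.array(d['origin']);return o+r*(h-o[2])/r[2]
def crop(d,u0,u1,v0,v1,f,s=4): cv2.imwrite('pics/'+f,cv2.resize(d['color'][v0:v1,u0:u1,::-1],None,fx=s,fy=s,interpolation=cv2.INTER_CUBIC))
E
python3 - <<'E'
from h import *
print(readout.get_state(),manip.tcp_to_grasp)
for n in('scene','top','wrist'):
    d=grab(n,n+'0.png');print(n,d['origin'],d['orientation'],d['mtx'][0,0])
E
```

```text
{'clock': 0.0, 'qpos': array([-1.27298786e+00,  2.76645227e-01,  1.50616961e+00,  1.22086786e-05,
        1.36068638e+00, -1.21011465e-01]), 'qd': array([ 6.22051540e-04,  7.53252161e-06,  1.26663301e-03, -1.71080382e-03,
       -1.28628689e-04,  3.27535481e-04]), 'effort': array([-4.57784627e-04, -4.16774333e+01, -2.45802426e+01, -9.09161463e-05,
        1.10528211e-02,  1.91978410e-05]), 'position': array([ 0.23367682, -0.52478827,  0.23039653]), 'ee_rot': array([-0.14632186, -0.69160365, -0.1476669 ,  0.69171439]), 'contact_force': array([-0.64238183,  0.24873384, -0.46559828]), 'moment': array([-0.0673556 , -0.04640633,  0.04301963]), 'width': 0.08536185764782521} 0.0187
scene [1.23023035 0.1366087  0.90655864] [-0.20208657  0.59777176  0.73170137 -0.2577655 ] 415.169958420386
top [ 0.57613957 -0.01073321  1.25452449] [-0.01373179  0.71746298 -0.69642227  0.00737139] 444.4355200888264
wrist [ 0.29455188 -0.49819854  0.37423138] [ 0.11255203  0.83121661 -0.53935423 -0.07421595] 308.13869169496894
```

View pics/scene0.png

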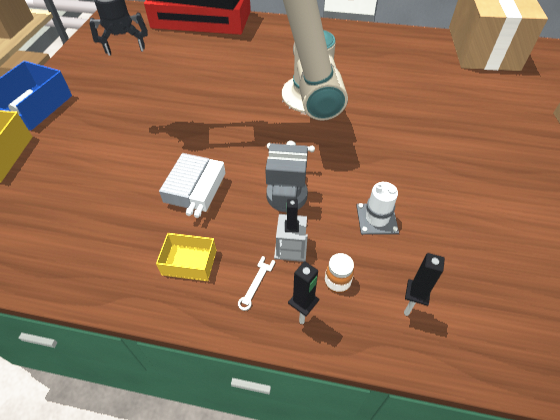

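View pics/top0.png

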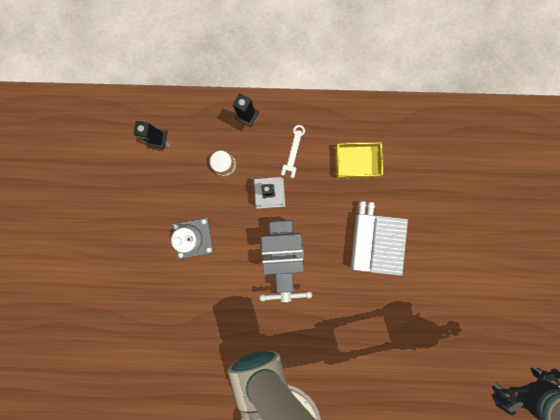

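View pics/wrist0.png

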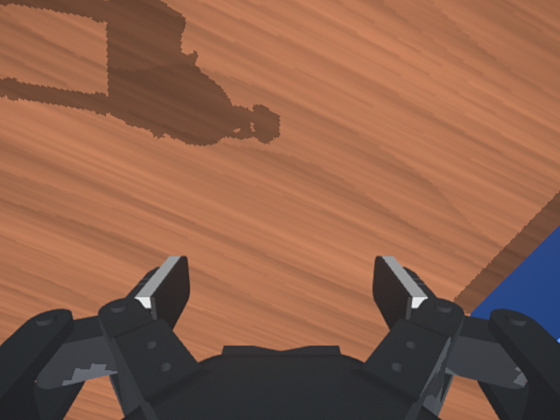

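The scene view shows three black wands: one in the grey stand at (292,215), one at (305,290) and one at (425,280). In the top view they are at (268,190), (245,108) and (150,133). Only the first is in the stand. Next I'll check sizes with a close crop.

```bash
python3 - <<'E'
from h import *
d=load('top0');s=load('scene0')
a=cv2.resize(d['color'][70:320,120:420,::-1],None,fx=2.6,fy=2.3,interpolation=3);cv2.imwrite('pics/tc.png',a)
crop(s,150,450,130,330,'sc.png',2.6)
P=cloud(d);Q=cloud(s)
def st(n,P,m):
    p=P[m];print(n,m.sum(),p.min(0).round(3),p.max(0).round(3),np.median(p,0).round(3))
for n,(u,v) in dict(w=(268,190),a=(245,105),b=(145,130)).items():
    print(n,[P[v+k,u].round(3) for k in(-4,0,4)])
# tall regions in both
for n,X,C in(('top',P,d),('scene',Q,s)):
    m=(X[...,2]>0.02)&(X[...,2]<0.25)&(X[...,0]>.3)&(X[...,0]<.95)&(abs(X[...,1])<.45)
    k,l,stt,c=cv2.connectedComponentsWithStats(m.astype(np.uint8))
    for i in range(1,k):
        if stt[i,4]>60: st((n,stt[i,:4].tolist()),X,l==i)
E
```

```text
w [array([0.654, 0.04 , 0.181]), array([0.644, 0.04 , 0.18 ]), array([0.636, 0.041, 0.155])]
a [array([0.847, 0.097, 0.23 ]), array([0.836, 0.097, 0.234]), array([0.828, 0.097, 0.231])]
b [array([0.781, 0.327, 0.234]), array([0.772, 0.327, 0.231]), array([0.762, 0.326, 0.235])]
('top', [233, 94, 27, 33]) 533 [0.813 0.073 0.103] [0.863 0.135 0.239] [0.835 0.1   0.199]
('top', [134, 121, 34, 28]) 619 [0.75  0.31  0.023] [0.799 0.363 0.237] [0.77  0.324 0.191]
('top', [336, 142, 47, 36]) 411 [ 0.695 -0.262  0.02 ] [ 0.792 -0.138  0.06 ] [ 0.747 -0.208  0.048]
('top', [210, 151, 26, 25]) 491 [0.692 0.14  0.02 ] [0.753 0.201 0.092] [0.72  0.167 0.083]
('top', [255, 177, 28, 29]) 732 [0.61  0.006 0.038] [0.685 0.08  0.186] [0.644 0.041 0.09 ]
('top', [351, 201, 57, 74]) 3024 [ 0.438 -0.328  0.021] [ 0.63  -0.188  0.076] [ 0.52  -0.252  0.067]
('top', [260, 220, 52, 82]) 2561 [ 0.362 -0.076  0.023] [0.573 0.057 0.171] [ 0.477 -0.001  0.158]
('top', [172, 226, 32, 27]) 671 [0.479 0.219 0.021] [0.549 0.286 0.143] [0.516 0.246 0.116]
('scene', [265, 142, 50, 114]) 3622 [ 0.365 -0.075  0.02 ] [0.69  0.083 0.184] [0.542 0.024 0.114]
('scene', [159, 154, 67, 64]) 2695 [ 0.438 -0.328  0.02 ] [ 0.633 -0.185  0.073] [ 0.542 -0.247  0.065]
('scene', [366, 183, 32, 42]) 1004 [0.485 0.221 0.02 ] [0.554 0.291 0.139] [0.539 0.254 0.098]
('scene', [156, 234, 60, 43]) 1037 [ 0.698 -0.262  0.02 ] [ 0.796 -0.136  0.057] [ 0.75  -0.201  0.04 ]
('scene', [405, 253, 40, 60]) 1249 [0.753 0.311 0.021] [0.806 0.36  0.237] [0.793 0.333 0.177]
('scene', [325, 254, 29, 36]) 833 [0.698 0.142 0.021] [0.761 0.206 0.088] [0.742 0.173 0.081]
('scene', [288, 262, 31, 60]) 1135 [0.827 0.075 0.02 ] [0.878 0.136 0.236] [0.857 0.107 0.182]
```

View pics/tc.png

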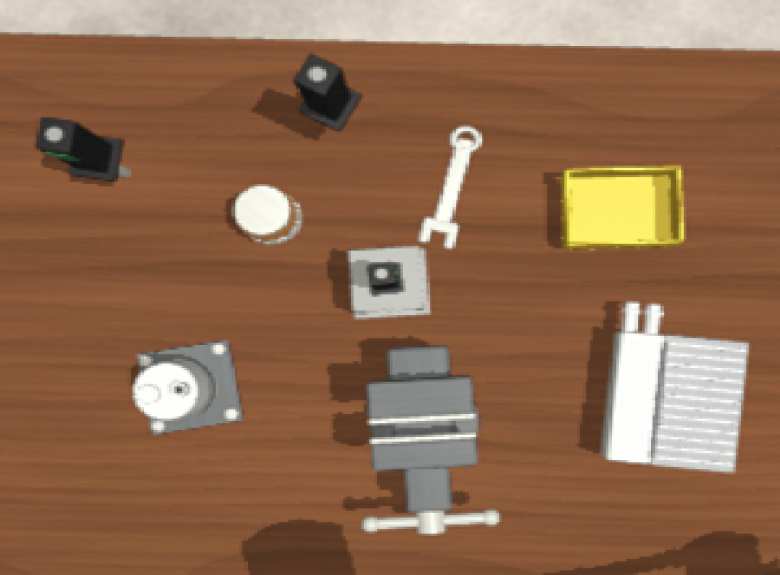

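View pics/sc.png

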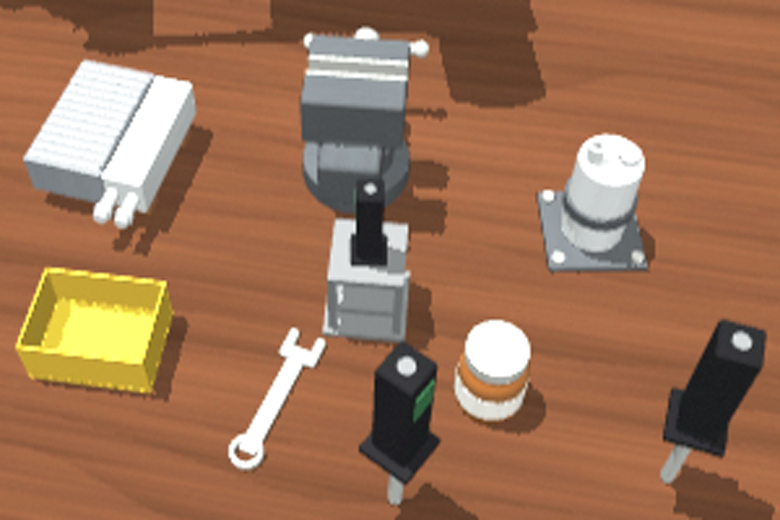

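The stand's wand top is at z≈0.182 (15+167 mm), so it is the right size. The other two reach 0.235, are bigger and are not in the stand. In the top crop the evaporator is on the right with its stubs toward world +x, and the drier is on the left. Next I'll measure each feature precisely.

```bash
python3 - <<'E'
from h import *
d=load('top0');s=load('scene0')
P=cloud(d);Q=cloud(s)
# depth-based
for n,X,D in(('top',P,d),('scene',Q,s)):
    g=D['color'].astype(int).sum(-1)
    box=lambda x0,x1,y0,y1,z0,z1:(X[...,0]>x0)&(X[...,0]<x1)&(X[...,1]>y0)&(X[...,1]<y1)&(X[...,2]>z0)&(X[...,2]<z1)
    for nm,m in dict(handle_top=box(.6,.7,0,.09,.172,.19),shelf=box(.6,.7,0,.09,.083,.097),evap=box(.43,.6,-.34,-.17,.058,.08),drier_top=box(.47,.57,.2,.3,.11,.126),port=box(.47,.57,.2,.3,.13,.145)).items():
        if m.sum()<4: print(n,nm,'few',m.sum());continue
        p=X[m];r=cv2.minAreaRect((p[:,:2]*1000).astype(np.float32))
        print(n,nm,m.sum(),'med',p.mean(0).round(4),'rect',np.round(r[0],1),np.round(r[1],1),round(r[2],1))
    # wand silver dot
crop(d,335,425,195,285,'ev_t.png',8);crop(s,150,240,145,220,'ev_s.png',8)
crop(d,165,225,210,265,'dr_t.png',10);crop(s,350,410,175,240,'dr_s.png',9)
crop(d,240,300,165,220,'st_t.png',10)
E
```

```text
top handle_top 99 med [0.6474 0.0431 0.1808] rect [647.8  43. ] [23.7 24. ] 9.6
top shelf 575 med [0.6469 0.0428 0.0894] rect [647.7  43.4] [70.1 70. ] 5.5
top evap 2789 med [ 0.516  -0.2575  0.0674] rect [ 515.9 -258.3] [131.  150.2] 85.5
top drier_top 422 med [0.5146 0.2534 0.1175] rect [514.5 254.9] [61.7 62.2] 21.4
top port 30 med [0.5177 0.2387 0.1356] rect [513.  246.1] [14.5 33. ] 31.8
scene handle_top 110 med [0.6531 0.045  0.1797] rect [650.7  44.8] [25.9 22.6] 10.4
scene shelf 580 med [0.6571 0.0458 0.0892] rect [650.5  44.6] [73.1 69.9] 5.6
scene evap 2005 med [ 0.5245 -0.2548  0.0661] rect [ 517.8 -256. ] [132.6 155.4] 85.0
scene drier_top 355 med [0.5244 0.2567 0.1171] rect [518.8 254.3] [62.7 61. ] 42.5
scene port 29 med [0.5213 0.2401 0.1351] rect [521.6 240.5] [14.6 14.5] 62.6
```

View pics/ev_t.png

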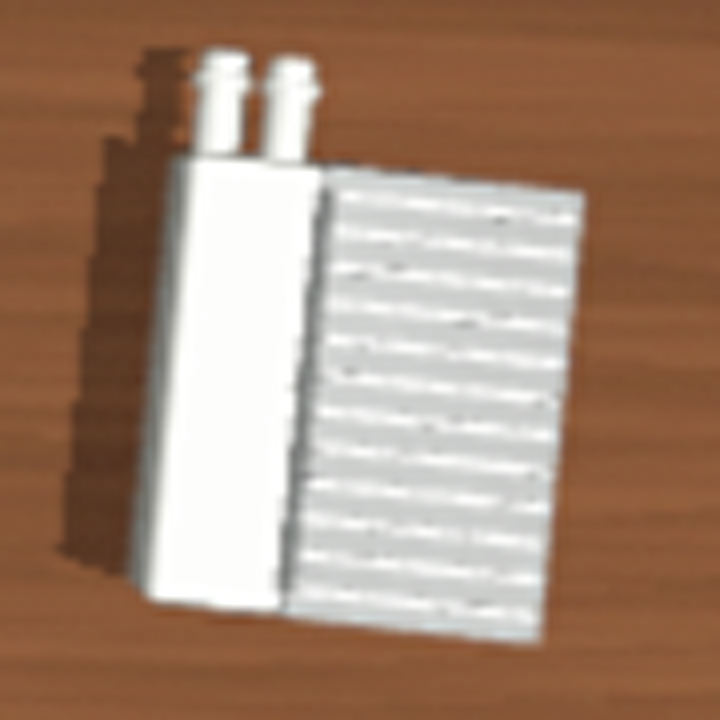

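View pics/dr_t.png

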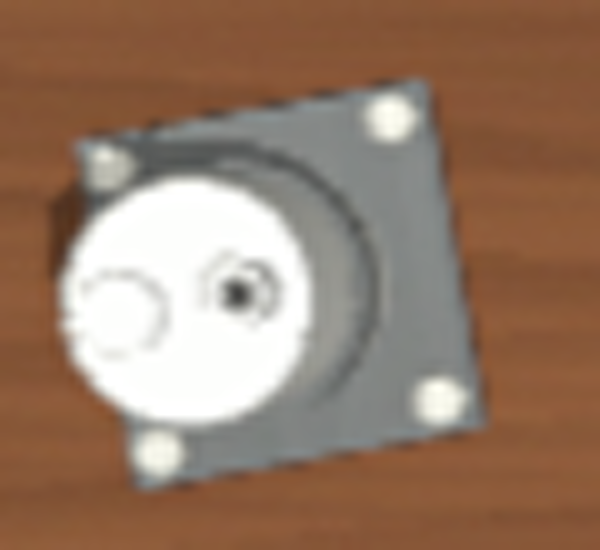

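View pics/dr_s.png

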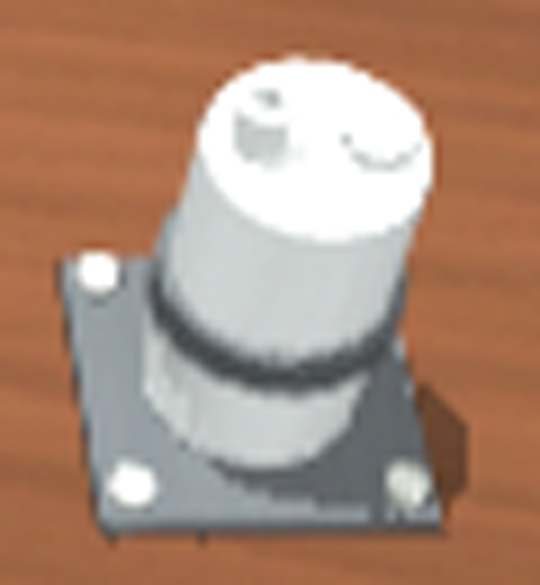

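View pics/st_t.png

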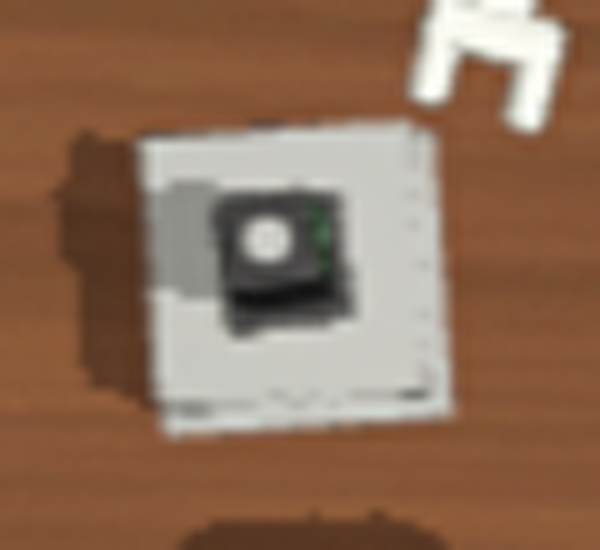

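View pics/ev_s.png

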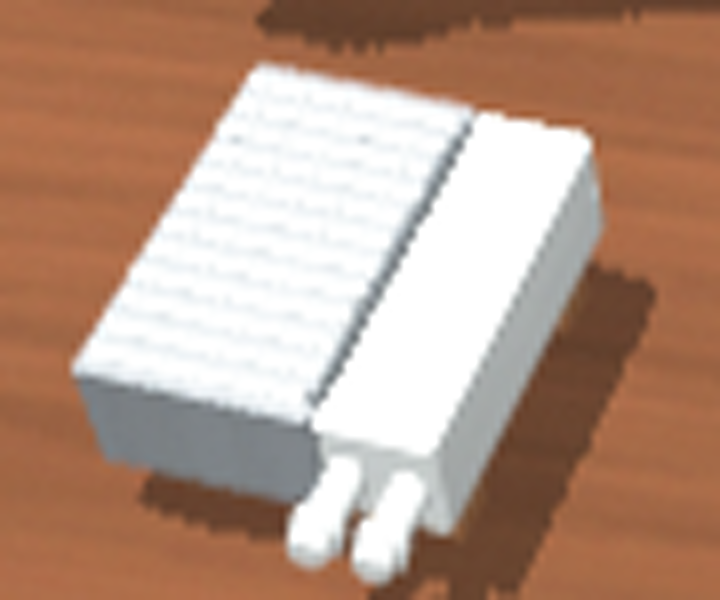

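```bash
python3 - <<'E'
from h import *
st=readout.get_state();M=rot(st['ee_rot']).as_matrix();print(M.round(3))
print('q',np.degrees(st['qpos']).round(1))
w=load('wrist0');print('cam in tool',M.T@(w['origin']-st['position']),(M.T@rot(w['orientation']).as_matrix()).round(3))
# seam dark pixels
for n in('top0','scene0'):
    d=load(n);c=d['color'].astype(int).sum(-1);X=cloud(d)
    m=(X[...,0]>.44)&(X[...,0]<.6)&(X[...,1]>-.26)&(X[...,1]<-.21)&(X[...,2]>.06)
    v,u=np.nonzero(m&(c<420));
    p=np.array([ray(d,a,b,.071) for a,b in zip(u,v)])
    l=cv2.fitLine((p[:,:2]*1000).astype(np.float32),cv2.DIST_HUBER,0,.01,.01).ravel()
    t=(p[:,:2]*1000-l[2:])@l[:2]
    print(n,len(p),l.round(3),np.degrees(np.arctan(l[1]/l[0])),t.min(),t.max(),'y at x=517:',l[3]+l[1]/l[0]*(517-l[2]))
E
```

```text
[[-0.     0.407 -0.914]
 [ 0.001 -0.914 -0.407]
 [-1.    -0.001 -0.   ]]
q [-72.9  15.8  86.3   0.   78.   -6.9]
cam in tool [-1.43567192e-01  1.25997132e-04 -6.64871986e-02] [[ 0.001 -0.267  0.964]
 [ 1.     0.001 -0.   ]
 [-0.001  0.964  0.267]]
top0 45 [ 9.97000e-01 -7.90000e-02  5.19871e+02 -2.36748e+02] -4.503693 -65.01111679787338 62.84636251987087 y at x=517: -236.52202
scene0 23 [ 9.96000e-01 -8.40000e-02  5.36565e+02 -2.35251e+02] -4.8167176 -69.64691187755162 65.0403484767224 y at x=517: -233.6024
```

```bash
cat >> h.py <<'E'
def toolrot(yaw): # x down, y heading yaw(deg)
    a=np.radians(yaw);x=np.array([0,0,-1.]);y=np.array([np.cos(a),np.sin(a),0]);return np.stack([x,y,np.cross(x,y)],1)
def plan(pos,yaw,n=None,grip=1,st=None,shape=None):
    st=st or readout.get_state();M=rot(st['ee_rot']).as_matrix();p=np.array(st['position']);T=toolrot(yaw)
    rv=R.from_matrix(M.T@T).as_rotvec();d=np.array(pos)-p
    need=max(np.abs(M.T@d).max()/.055,np.degrees(np.abs(rv)).max()/3.9)
    n=n or int(np.ceil(need));print('n',n,'dist',np.linalg.norm(d),'rot',np.degrees(rv).round(2))
    out=[]
    for i in range(n):
        Mi=M@R.from_rotvec(rv*i/n).as_matrix();s=Mi.T@d/n/.06
        out.append(list(np.round(s,3))+list(np.round(np.degrees(rv)/n/4,3))+[grip])
    for o in out: print(*[float(x) for x in o],sep=', ',end=',\n')
E
python3 -c "
from h import *
plan([.53,-.235,.25],-80.1)"
```

```text
n 8 dist 0.41499730182056677 rot [14.09 -0.    0.08]
-0.04, -0.301, -0.81, 0.44, -0.0, 0.003, 1.0,
-0.04, -0.326, -0.8, 0.44, -0.0, 0.003, 1.0,
-0.04, -0.35, -0.79, 0.44, -0.0, 0.003, 1.0,
-0.04, -0.374, -0.778, 0.44, -0.0, 0.003, 1.0,
-0.04, -0.398, -0.767, 0.44, -0.0, 0.003, 1.0,
-0.04, -0.421, -0.754, 0.44, -0.0, 0.003, 1.0,
-0.04, -0.444, -0.741, 0.44, -0.0, 0.003, 1.0,
-0.04, -0.467, -0.727, 0.44, -0.0, 0.003, 1.0,
```

carry_out(
  deltas=[-0.04,-0.3,-0.81,0.44,0,0,1,-0.04,-0.33,-0.8,0.44,0,0,1,-0.04,-0.35,-0.79,0.44,0,0,1,-0.04,-0.37,-0.78,0.44,0,0,1,-0.04,-0.4,-0.77,0.44,0,0,1,-0.04,-0.42,-0.75,0.44,0,0,1,-0.04,-0.44,-0.74,0.44,0,0,1,-0.04,-0.47,-0.73,0.44,0,0,1,0,0,0,0,0,0,1,0,0,0,0,0,0,1],
)

```text
clock: 1.4
position: [0.5299, -0.2353, 0.2501]
ee_rot: [-0.061, -0.704, -0.061, 0.705]
contact_force: [-0.3, -0.1, 0.8]
width: 0.0852
```

```bash
python3 - <<'E'
from h import *
d=grab('wrist','w1.png');st=readout.get_state();print(st['clock'],st['position'],np.degrees(st['qpos']).round(1),rot(st['ee_rot']).as_matrix()[:,1].round(3))
plan([.649,.0438,.24],-80.1)
E
```

```text
1.45 [ 0.52960079 -0.23579928  0.25018631] [-30.8  15.7  83.7  -0.   80.7  49.3] [ 0.172 -0.985  0.   ]
n 5 dist 0.30419679371841996 rot [-0.    0.07 -0.  ]
0.033, -0.85, -0.552, -0.0, 0.003, -0.0, 1.0,
0.033, -0.85, -0.552, -0.0, 0.003, -0.0, 1.0,
0.034, -0.85, -0.552, -0.0, 0.003, -0.0, 1.0,
0.034, -0.85, -0.552, -0.0, 0.003, -0.0, 1.0,
0.034, -0.85, -0.552, -0.0, 0.003, -0.0, 1.0,
```

View pics/w1.png

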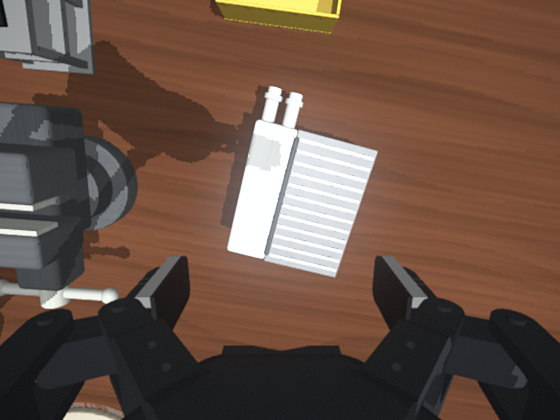

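The wrist view shows the seam bead running from about (297,132) at the stub end to (266,258), and the whole bead is visible.

```bash
python3 - <<'E'
from h import *
d=load('w1');crop(d,215,395,80,285,'w1c.png',3.8)
X=cloud(d);c=d['color'].astype(int).sum(-1)
m=(X[...,0]>.43)&(X[...,0]<.6)&(X[...,1]>-.34)&(X[...,1]<-.17)&(X[...,2]>.058)&(X[...,2]<.09)
p=X[m];r=cv2.minAreaRect((p[:,:2]*1000).astype(np.float32));print(r)
for thr in(330,450):
    mm=m&(X[...,1]>-.26)&(X[...,1]<-.21)&(c<thr);v,u=np.nonzero(mm)
    q=np.array([ray(d,a,b,.071) for a,b in zip(u,v)])[:,:2]*1000
    l=cv2.fitLine(q.astype(np.float32),cv2.DIST_HUBER,0,.01,.01).ravel();t=(q-l[2:])@l[:2];s=(q-l[2:])@[-l[1],l[0]]
    print(thr,len(q),l,np.degrees(np.arctan(l[1]/l[0])),'ends',l[2:]+l[:2]*t.min(),l[2:]+l[:2]*t.max(),s.min(),s.max(),'y517',l[3]+l[1]/l[0]*(517-l[2]))
E
```

```text
((515.1740112304688, -256.827880859375), (130.21893310546875, 150.6407928466797), 85.3966064453125)Traceback (most recent call last):
  File "<stdin>", line 8, in <module>
IndexError: too many indices for array: array is 1-dimensional, but 2 were indexed
```

View pics/w1c.png

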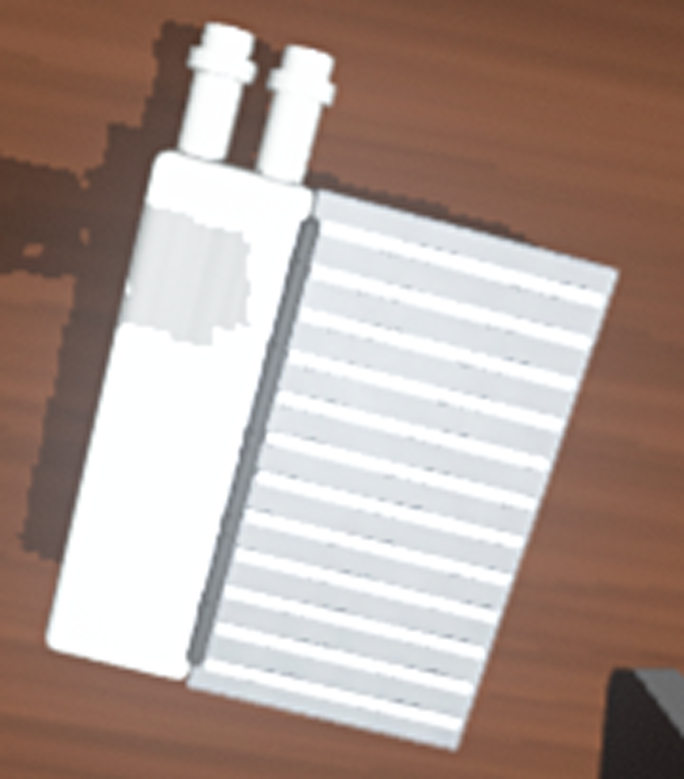

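carry_out(
  deltas=[0.03,-0.85,-0.55,0,0,0,1,0.03,-0.85,-0.55,0,0,0,1,0.03,-0.85,-0.55,0,0,0,1,0.03,-0.85,-0.55,0,0,0,1,0.03,-0.85,-0.55,0,0,0,1,0,0,0,0,0,0,1,0,0,0,0,0,0,1],
)

```text
clock: 2.33
position: [0.6485, 0.0428, 0.2412]
ee_rot: [-0.061, -0.704, -0.06, 0.705]
contact_force: [-1.1, -0.0, -0.5]
width: 0.0856
```

```bash
python3 - <<'E'
from h import *
d=grab('wrist','w2.png');st=readout.get_state();print(st['clock'],st['position'])
X=cloud(d)
for a,b in((.172,.19),(.083,.097)):
    m=(X[...,0]>.6)&(X[...,0]<.7)&(X[...,1]>0)&(X[...,1]<.09)&(X[...,2]>a)&(X[...,2]<b);p=X[m]
    print(m.sum(),cv2.minAreaRect((p[:,:2]*1000).astype(np.float32)),p.mean(0))
E
```

```text
2.375 [0.64843964 0.04232428 0.24141737]
1225 ((648.2132568359375, 44.14857482910156), (23.603601455688477, 24.33494758605957), 10.369502067565918) [0.64937758 0.04464407 0.18236743]
3489 ((647.6143188476562, 44.553749084472656), (70.32634735107422, 70.1139907836914), 5.501780986785889) [0.65480111 0.04579205 0.09126728]
```

View pics/w2.png

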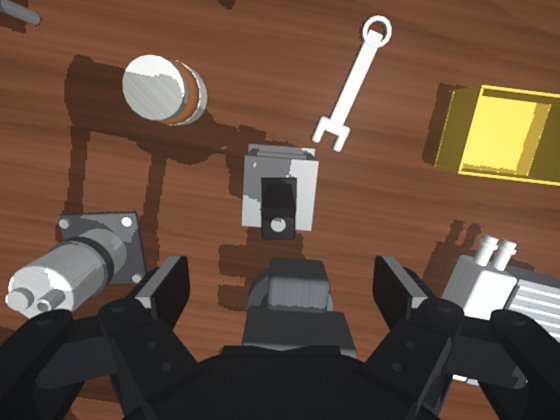

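carry_out(
  deltas=[0.6,-0.03,-0.01,0,0,0,1,0.6,0,0,0,0,0,1,0.5,0,0,0,0,0,1,0.26,0,0,0,0,0,1,0,0,0,0,0,0,1,0,0,0,0,0,0,1],
  newtons=50,
)

```text
clock: 3.12
position: [0.6503, 0.0455, 0.1254]
ee_rot: [0.061, 0.705, 0.061, -0.704]
contact_force: [-0.1, 0.9, 0.1]
width: 0.0855
```

carry_out(
  deltas=[0,0,0,0,0,0,-1,0,0,0,0,0,0,-1,0,0,0,0,0,0,-1,0,0,0,0,0,0,-1,0,0,0,0,0,0,-1,0,0,0,0,0,0,-1],
  newtons=50,
)

```text
clock: 3.88
position: [0.6494, 0.0462, 0.1242]
ee_rot: [0.061, 0.705, 0.061, -0.704]
contact_force: [-1.1, -0.0, 2.4]
width: 0.0231
```

```bash
python3 - <<'E'
from h import *
st=readout.get_state();print(st['clock'],st['position'],st['width'],st['contact_force'],rot(st['ee_rot']).as_matrix().round(4))
d=grab('wrist','w3.png');grab('scene','s3.png')
d=load('w1');c=d['color'].astype(int).sum(-1);X=cloud(d)
m=(X[...,0]>.43)&(X[...,0]<.6)&(X[...,1]>-.26)&(X[...,1]<-.21)&(X[...,2]>.058)&(X[...,2]<.09)
print(np.sort(c[m])[:20], np.percentile(c[m],[5,10,20,50]))
mm=m&(c<560);v,u=np.nonzero(mm)
mm2=np.zeros_like(c);mm2[v,u]=1
q=np.array([ray(d,a,b,.071) for a,b in zip(u,v)])[:,:2]*1000
l=cv2.fitLine(q.astype(np.float32),cv2.DIST_HUBER,0,.01,.01).ravel();s=(q-l[2:])@[-l[1],l[0]]
q=q[abs(s)<4];l=cv2.fitLine(q.astype(np.float32),cv2.DIST_HUBER,0,.01,.01).ravel();t=(q-l[2:])@l[:2]
print(len(q),l,np.degrees(np.arctan(l[1]/l[0])),'ends',l[2:]+l[:2]*t.min(),l[2:]+l[:2]*t.max(),'y517',l[3]+l[1]/l[0]*(517-l[2]))
E
```

```text
3.875 [0.64943172 0.04624972 0.12420493] 0.023083044607542548 [-1.06003892 -0.02874691  2.37066105] [[ 5.000e-04  1.722e-01 -9.851e-01]
 [ 0.000e+00 -9.851e-01 -1.722e-01]
 [-1.000e+00  0.000e+00 -5.000e-04]]
[357 357 358 359 362 364 365 366 366 366 367 367 368 368 368 368 368 369
 369 372] [427.  533.7 670.4 750. ]
626 [ 9.9686521e-01 -7.9118289e-02  5.2078278e+02 -2.3769203e+02] -4.5378866 ends [ 444.15891679 -231.61061929] [ 591.68720608 -243.31951001] y517 -237.3918
```

View pics/w3.png

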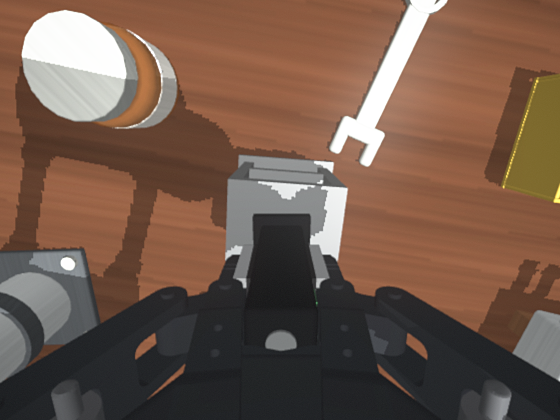

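The gripper closed on the handle at about 23 mm. In the wrist view the wand at (280,280) sits between the pads, upright in the stand. Next is a straight lift.

carry_out(
  deltas=[-0.2,0,0,0,0,0,-1,-0.5,0,0,0,0,0,-1,-0.6,0,0,0,0,0,-1,-0.6,0,0,0,0,0,-1,-0.6,0,0,0,0,0,-1,-0.4,0,0,0,0,0,-1,0,0,0,0,0,0,-1,0,0,0,0,0,0,-1],
)

```text
clock: 4.97
position: [0.6486, 0.0461, 0.2966]
ee_rot: [-0.061, -0.704, -0.061, 0.705]
contact_force: [0.0, -1.1, -1.3]
width: 0.0233
```

```bash
python3 - <<'E'
from h import *
for i in range(4):
    d=grab('scene','s4.png');st=readout.get_state();print(st['clock'],st['position'],st['width'],st['contact_force'])
t=grab('top','t4.png');grab('wrist','w4.png')
crop(d,230,370,80,300,'s4c.png',2.7)
E
```

```text
5.025 [0.64846494 0.04614747 0.29614583] 0.02320672282578647 [ 0.2115917  -0.92906785 -0.09593427]
5.075 [0.64849605 0.04612635 0.29603078] 0.022878663426107195 [-0.88232012 -0.4366692  -0.99983199]
5.125 [0.64855405 0.04616196 0.29615041] 0.023566559222404387 [ 0.5593343   0.11721728 -0.35080036]
5.175 [0.64874181 0.04612894 0.29638272] 0.023391869238626215 [-0.61082114 -0.00313704 -0.89149758]
```

View pics/s4c.png

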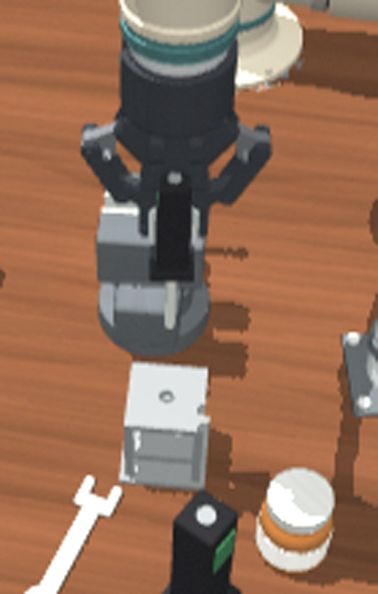

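View pics/t4.png

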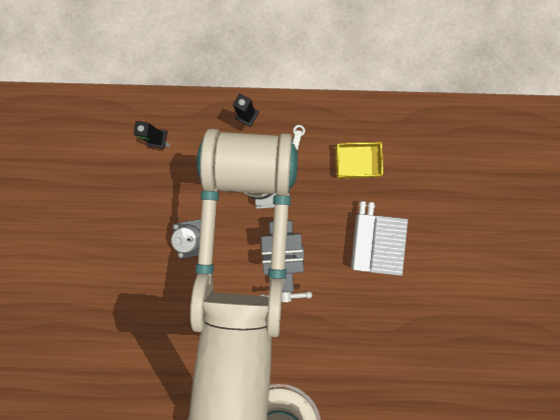

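View pics/w4.png

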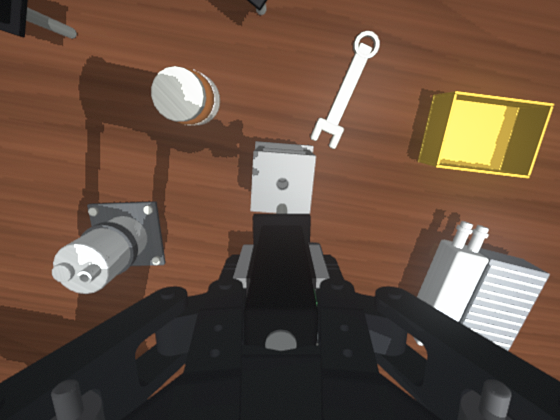

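The wand is held upright and the stand is empty in both views; in the scene crop the probe tip is near (169,327). Next I'll measure the tip in the scene camera to tie together that camera, the tool frame and the seam.

```bash
python3 - <<'E'
from h import *
d=load('s4');crop(d,270,320,130,215,'s4d.png',7)
for z in(.187,):
  for uv in((292.2,201.0),(293,201.5)): print(uv,ray(d,*uv,z))
E
```

```text
(292.2, 201.0) [0.64994157 0.04493758 0.187     ]
(293, 201.5) [0.65101328 0.04694756 0.187     ]
```

View pics/s4d.png

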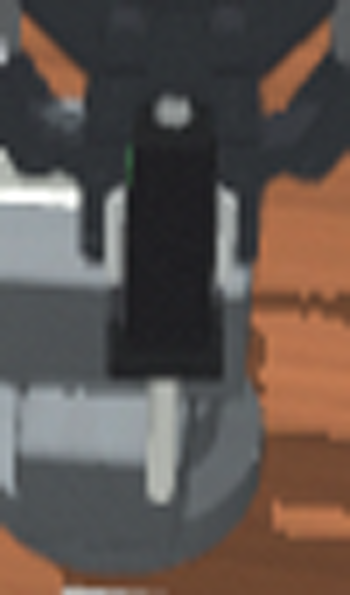

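```bash
python3 - <<'E'
from h import *
d=load('s4')
print('tip',ray(d,292.4,200.2,.187),'dot',ray(d,294.4,145.4,.354))
# probe centreline: light pixels columns per row
c=d['color'].astype(int)
for v in range(183,203): print(v,c[v,286:300].sum(-1)//3)
s0=load('scene0')
# ends of seam in scene0 by dark fit: print; wrist w1 dark run
w=load('w1');c=w['color'].astype(int).sum(-1)
m=(c<480)&(c>300)
for v in range(128,264,8):
    row=c[v,255:310]; k=np.where(row<520)[0]+255; print(v,k[:12])
E
```

```text
tip [0.64758094 0.04496239 0.187     ] dot [0.64813779 0.04564555 0.354     ]
183 [36 36 35 36 38 45 48 49 48 46 36 38 37 40]
184 [ 71  73  71  68  69  96 119 126 122  86  61  62  62  60]
185 [102 101  99  96  97 132 167 177 170 117  83  83  82  81]
186 [132 131 130 130 130 141 168 176 171 121  89  74  82  84]
187 [163 162 160 162 160 150 168 176 170 126 106  64  92  91]
188 [163 161 162 161 161 152 169 176 170 135 117  70 104  91]
189 [163 161 161 160 159 152 169 176 170 140 109  71  93  78]
190 [162 162 161 161 158 151 170 177 167 136 100  68  76  74]
191 [162 160 161 160 158 154 170 177 168 132  88  68  75  74]
192 [162 162 161 160 157 163 173 175 166 128  83  71  77  75]
193 [159 160 159 159 156 171 172 176 166 126  78  74  76  74]
194 [153 154 154 154 152 174 172 176 166 124  71  74  77  80]
195 [135 137 139 139 138 173 171 176 166 117  68  76  80  96]
196 [104 105 107 110 112 174 173 176 163  99  65  84  92 104]
197 [ 82  83  84  83  89 171 173 176 163  78  71  97 105 102]
198 [ 83  82  83  83  86 171 174 176 164  77  75 102 103 102]
199 [ 81  83  82  83  87 170 175 175 155  76  74 103 103 102]
200 [ 81  81  83  81  86 154 177 178 128  76  78 101 103 102]
201 [ 79  81  80  81  83 110 150 153  99  76  83 103 103 105]
202 [ 81  80  81  81  81  82  82  80  79  76  88 105 104 100]
128 [294 295 296 297 298 299 300 301 302 303 304 305]
136 []
144 [293 294 295 296 297]
152 [290 291 292 293 294 295]
160 [289 290 291 292]
168 [286 287 288 289 290 291]
176 [284 285 286 287 288]
184 [282 283 284 285 286]
192 [280 281 282 283 284]
200 [278 279 280 281 282]
208 [276 277 278 279 280]
216 [273 274 275 276 277 278]
224 [272 273 274 275]
232 [270 271 272 273]
240 [267 268 269 270 271]
248 [265 266 267 268 269]
256 []
```

```bash
python3 - <<'E'
from h import *
w=load('w4');crop(w,250,310,310,370,'w4d.png',10)
c=w['color'].astype(int).sum(-1);m=np.zeros_like(c,bool);m[325:360,262:300]=c[325:360,262:300]>330
v,u=np.nonzero(m);print(u.min(),u.max(),v.min(),v.max(),u.mean(),v.mean())
z=.2962+.0578
print('dot wrist',ray(w,(u.min()+u.max())/2,(v.min()+v.max())/2,z))
# bead, wrist
w=load('w1');c=w['color'].astype(int).sum(-1);pts=[]
for v in range(133,262):
    x0=295-(v-144)*.268
    us=np.arange(int(x0)-5,int(x0)+6);k=us[c[v,us]<520]
    if len(k)>2: 
        wt=(600-c[v,k]).clip(0);pts.append((v,(k*wt).sum()/wt.sum()))
pts=np.array(pts);print(pts[0],pts[-1],len(pts))
a=np.polyfit(pts[:,0],pts[:,1],1)
for v in(pts[0,0],pts[-1,0]): print('wrist end',ray(w,np.polyval(a,v),v,.071))
# scene bead
s=load('scene0');c=s['color'].astype(int).sum(-1)
crop(s,180,220,150,205,'ev2.png',12)
E
```

```text
267 295 333 349 282.4 343.04
dot wrist [0.64608658 0.04512677 0.354     ]
[138.         296.14527363] [261.        261.8801054] 121
wrist end [ 0.58290135 -0.24259938  0.071     ]
wrist end [ 0.44157439 -0.23094293  0.071     ]
```

View pics/w4d.png

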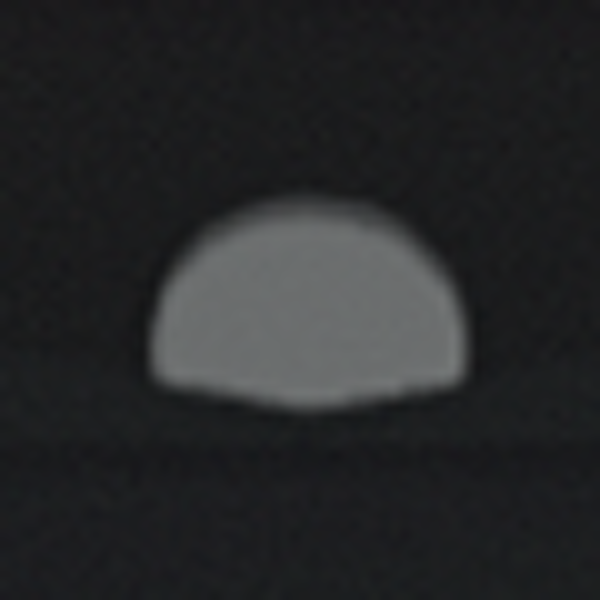

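View pics/ev2.png

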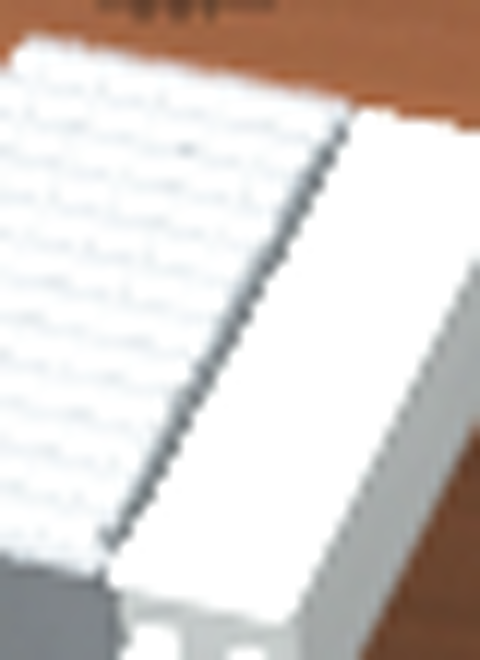

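```bash
python3 - <<'E'
from h import *
s=load('scene0')
for uv in((189.1,194.5),(208.25,158.7)): print('scene',ray(s,*uv,.071))
t=load('top0')
# crop ev_t: bead (325,185) to (285,600), scale 8 origin 335,195
for a,b in((322,185),(286,605)): print('top',ray(t,335+a/8-.5,195+b/8-.5,.071))
# port: scene ring centre crop dr_s (263,103)/9 +350,175 ; top ring
print('port scene',ray(s,350+262/9-.5,175+100/9-.5,.138))
print('port top',ray(t,165+240/10-.5,210+288/10-.5,.138))
w=load('w4');crop(w,50,120,240,310,'p4.png',8)
E
```

```text
scene [ 0.58729961 -0.2406131   0.071     ]
scene [ 0.45020419 -0.23098577  0.071     ]
top [ 0.58615307 -0.24095552  0.071     ]
top [ 0.44684803 -0.23237055  0.071     ]
port scene [0.52149475 0.23771696 0.138     ]
port top [0.51972261 0.2377939  0.138     ]
```

View pics/p4.png

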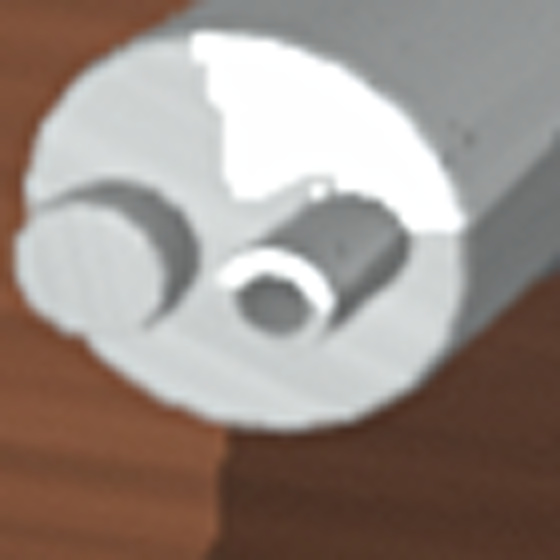

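```bash
python3 - <<'E'
from h import *
plan([.5825,-.2415,.296],-79.9,n=8,grip=-1)
E
```

```text
n 8 dist 0.29524208027486715 rot [-0.18  0.09  0.02]
0.002, 0.566, 0.24, -0.006, 0.003, 0.0, -1.0,
0.002, 0.566, 0.24, -0.006, 0.003, 0.0, -1.0,
0.002, 0.566, 0.24, -0.006, 0.003, 0.0, -1.0,
0.002, 0.566, 0.24, -0.006, 0.003, 0.0, -1.0,
0.002, 0.566, 0.241, -0.006, 0.003, 0.0, -1.0,
0.002, 0.566, 0.241, -0.006, 0.003, 0.0, -1.0,
0.002, 0.566, 0.241, -0.006, 0.003, 0.0, -1.0,
0.002, 0.566, 0.241, -0.006, 0.003, 0.0, -1.0,
```

carry_out(
  deltas=[0,0.3,0.13,0,0,0,-1,0,0.57,0.24,0,0,0,-1,0,0.57,0.24,0,0,0,-1,0,0.57,0.24,0,0,0,-1,0,0.57,0.24,0,0,0,-1,0,0.57,0.24,0,0,0,-1,0,0.57,0.24,0,0,0,-1,0,0.57,0.24,0,0,0,-1,0,0.25,0.12,0,0,0,-1,0,0,0,0,0,0,-1],
)

```text
clock: 6.52
position: [0.5815, -0.2431, 0.2978]
ee_rot: [-0.06, -0.704, -0.061, 0.705]
contact_force: [-0.2, 0.0, -1.3]
width: 0.0233
```

carry_out(
  deltas=[0.5,0,0,0,0,0,-1,0.5,0,0,0,0,0,-1,0.25,0,0,0,0,0,-1,0,0,0,0,0,0,-1,0,0,0,0,0,0,-1],
)

```text
clock: 7.15
position: [0.583, -0.242, 0.2242]
ee_rot: [0.062, 0.705, 0.061, -0.704]
contact_force: [0.2, -0.3, -1.1]
width: 0.0235
```

```bash
python3 - <<'E'
from h import *
for i in range(2):
    d=grab('scene','s5.png');st=readout.get_state();print(st['clock'],st['position'],rot(st['ee_rot']).as_matrix().round(4).tolist())
t=grab('top','t5.png')
crop(d,150,250,90,220,'s5c.png',6);crop(t,330,420,150,290,'t5c.png',5)
E
```

```text
7.2 [ 0.58300056 -0.24223086  0.22441344] [[0.0025, 0.1726, -0.985], [-0.0013, -0.985, -0.1726], [-1.0, 0.0017, -0.0022]]
7.25 [ 0.58290203 -0.24232667  0.22438878] [[0.0024, 0.1724, -0.985], [-0.0013, -0.985, -0.1724], [-1.0, 0.0017, -0.0022]]
```

View pics/s5c.png

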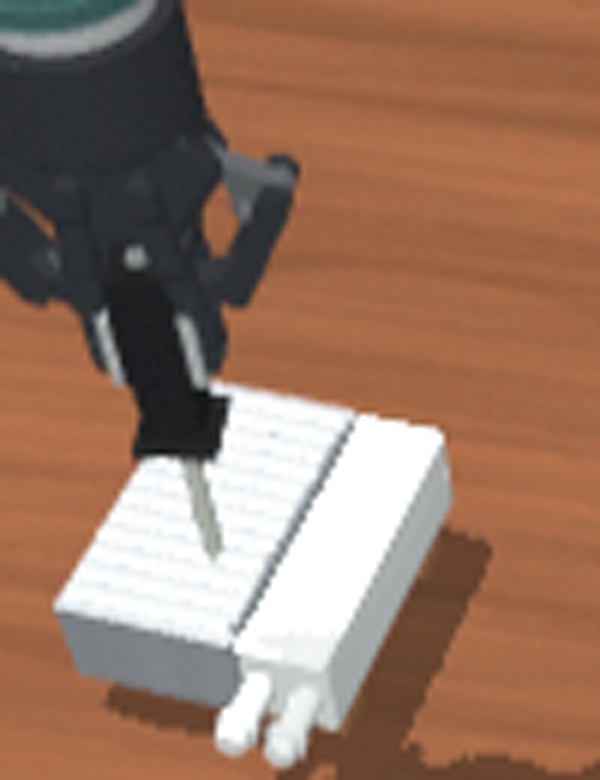

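View pics/t5c.png

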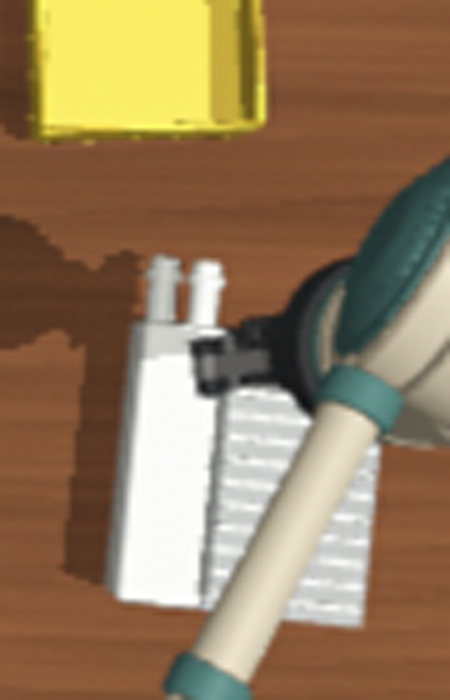

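```bash
python3 - <<'E'
from h import *
d=load('s5')
for uv in((185,181.6),(184.8,182.0)):print(ray(d,*uv,.1152))
print('dot',ray(d,150+136/6-.5,90+256/6-.5,.1152+.167))
c=d['color'].astype(int).sum(-1)//3
for v in range(170,186):print(v,c[v,178:192])
E
```

```text
[ 0.58210331 -0.24529773  0.1152    ]
[ 0.58351187 -0.24534015  0.1152    ]
dot [ 0.5825423  -0.24322611  0.2822    ]
170 [253 253 252 166 170 161 180 241 250 241 254 254 253 254]
171 [254 254 255 203 171 164 150 252 249 244 243 243 241 249]
172 [239 241 248 226 170 167 157 252 254 253 253 253 249 250]
173 [253 249 249 226 168 169 159 212 254 254 254 255 250 255]
174 [255 252 254 252 168 170 162 183 245 245 242 249 242 255]
175 [245 250 254 253 169 171 165 152 250 253 250 250 245 246]
176 [243 243 244 240 190 169 168 158 244 255 253 254 254 253]
177 [253 252 253 249 240 166 171 158 192 249 253 254 255 253]
178 [254 254 254 253 254 194 172 164 185 249 245 245 241 237]
179 [245 241 238 253 254 221 170 167 154 252 253 254 252 250]
180 [252 249 244 245 245 225 169 169 157 242 254 254 253 254]
181 [253 254 253 254 253 246 167 171 162 217 243 238 247 255]
182 [242 255 254 254 255 253 224 173 220 253 250 250 246 247]
183 [246 246 246 242 249 253 249 212 243 254 255 254 255 254]
184 [254 254 252 249 246 246 246 242 238 243 255 254 255 255]
185 [255 255 253 254 253 253 254 250 250 246 247 247 243 252]
```

```bash
python3 - <<'E'
from h import *
plan([.583,-.2415,.1942],-79.9,n=3,grip=-1)
E
```

```text
n 3 dist 0.030013174726871216 rot [-0.18 -0.11 -0.09]
0.167, -0.005, -0.002, -0.015, -0.009, -0.007, -1.0,
0.167, -0.005, -0.002, -0.015, -0.009, -0.007, -1.0,
0.167, -0.004, -0.002, -0.015, -0.009, -0.007, -1.0,
```

carry_out(
  deltas=[0.17,-0.005,0,0,-0.01,-0.01,-1,0.17,-0.005,0,0,-0.01,-0.01,-1,0.16,-0.005,0,0,-0.01,-0.01,-1,0,0,0,0,0,0,-1,0,0,0,0,0,0,-1],
)

```text
clock: 7.92
position: [0.5821, -0.2413, 0.1929]
ee_rot: [-0.06, -0.704, -0.062, 0.705]
contact_force: [-0.8, 0.1, -1.1]
width: 0.0236
```

```bash
python3 - <<'E'
from h import *
ps=[]
for i in range(5):
    d=grab('scene','s6_%d.png'%i);st=readout.get_state();ps.append(np.r_[st['position'],rot(st['ee_rot']).as_matrix()[:2,0]])
print(st['clock'],np.mean(ps,0).round(4),np.std(ps,0).round(5))
crop(d,165,225,140,210,'s6c.png',10)
c=d['color'].astype(int).sum(-1)//3
for v in range(180,200):print(v,c[v,176:200])
E
```

```text
8.175 [ 0.5822 -0.2414  0.1933 -0.0017  0.0012] [3.e-05 4.e-05 6.e-05 9.e-05 5.e-05]
180 [254 253 252 249 244 244 244 240 195 168 163 150 253 254 253 254 253 253
 253 249 177 149 185 255]
181 [255 255 253 254 253 253 253 249 231 168 166 154 209 236 246 255 254 253
 254 243 166 132 254 255]
182 [241 250 241 255 254 254 255 253 253 165 169 159 201 250 246 246 245 241
 222 172 145 184 255 255]
183 [249 249 244 245 244 241 249 252 254 187 169 162 189 254 254 253 252 249
 196 158 137 254 255 255]
184 [253 254 254 253 252 249 245 245 245 217 168 164 154 254 255 255 253 248
 173 142 233 255 255 255]
185 [252 254 255 255 253 254 253 253 253 234 167 167 155 218 243 251 240 218
 153 135 255 255 255 255]
186 [244 243 241 250 246 254 254 253 254 251 164 169 160 202 250 246 239 173
 138 232 255 255 255 255]
187 [253 252 249 244 244 244 244 240 238 252 186 169 163 190 254 248 214 150
 130 255 255 255 255 255]
188 [255 253 254 253 253 253 249 249 244 245 217 168 166 157 254 248 172 133
 231 255 255 255 255 255]
189 [250 246 254 254 254 254 252 254 254 252 247 171 168 159 238 220 148 144
 255 255 25
[... 344 characters left out ...]
 254 255 254 253 254 253 254 253 234 190 137 225 255 255
 255 255 255 255 255 255]
194 [229 239 239 244 244 242 251 242 254 254 255 254 182 157 117 251 240 255
 241 241 241 241 240 240]
195 [154 200 200 227 228 240 240 245 246 242 251 246 210 152 250 239 239 240
 240 241 241 240 239 241]
196 [130 130 128 151 152 200 203 225 230 235 241 245 233 233 255 254 254 240
 240 240 240 239 240 241]
197 [130 130 128 127 128 128 130 132 154 179 204 224 173 254 255 255 255 240
 239 240 239 239 240 241]
198 [129 130 129 127 127 128 130 131 133 132 131 132 129 251 253 254 255 249
 240 241 240 240 240 242]
199 [129 129 129 128 129 128 129 130 131 132 132 131 124 139 201 217 235 247
 229 232 234 236 240 243]
```

View pics/s6c.png

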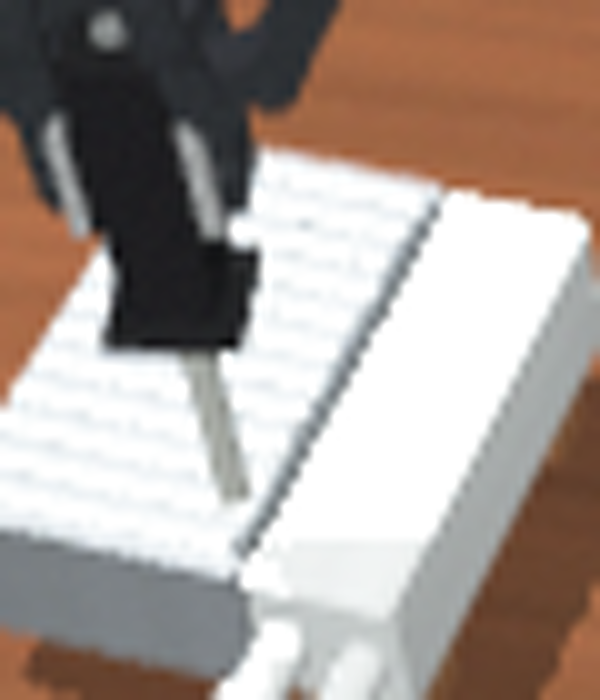

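```bash
python3 - <<'E'
from h import *
d=load('s6_4')
print('tip',ray(d,187.8,188.6,.0841))
V=[180,182,184,186,188,190,192,194];U=[197,196,194.9,193.7,192.8,191.7,190.6,189.6]
P=np.array([ray(d,u,v,.0705) for u,v in zip(U,V)]);print(P[[0,-1]]);a=np.polyfit(P[:,0],P[:,1],1);print(np.degrees(np.arctan(a[0])),'y@.5822',np.polyval(a,.5822))
print('dot',ray(d,165+107/10-.5,140+30/10-.5,.0841+.167))
print('start end',ray(d,189,195.5,.071))
E
```

```text
tip [ 0.57870983 -0.24475907  0.0841    ]
[[ 0.53363297 -0.23671807  0.0705    ]
 [ 0.58501061 -0.24010829  0.0705    ]]
-3.8973153984093383 y@.5822 -0.2400035674608857
dot [ 0.58260394 -0.24264265  0.2511    ]
start end [ 0.59063473 -0.23973501  0.071     ]
```

```bash
python3 - <<'E'
from h import *
for n,v0,v1,us in(('s4',184,202,lambda v:range(290,296)),('s5',166,184,lambda v:range(180,188)),('s6_4',176,192,lambda v:range(182,191))):
    d=load(n);X=cloud(d);c=d['color'].astype(int).sum(-1)//3
    print(n)
    for v in range(v0,v1):
        # nearest depth pixels
        k=[u for u in us(v)];zz=d['z_map'][v,k];kk=[u for u,z in zip(k,zz) if z<zz.min()+.008]
        p=X[v,kk].mean(0);print(v,kk[0],kk[-1],(p*1000).round(1))
E
```

```text
s4
184 290 295 [665.3  46.9 261.7]
185 291 294 [652.8  45.  244.2]
186 291 294 [652.7  45.  240.8]
187 291 294 [652.7  45.1 237.7]
188 291 294 [651.4  45.  232.9]
189 291 294 [651.7  45.1 230. ]
190 291 294 [653.2  45.4 228.5]
191 291 294 [653.   45.4 224.9]
192 291 294 [652.7  45.4 221.2]
193 292 294 [652.7  46.6 218.1]
194 291 294 [652.6  45.6 214.5]
195 291 294 [653.3  45.7 211.9]
196 291 294 [653.4  45.8 208.7]
197 291 294 [653.2  45.8 205. ]
198 291 294 [652.7  45.8 201. ]
199 291 293 [654.2  45.  199.1]
200 291 294 [652.   45.9 193.3]
201 291 293 [652.4  44.9 190. ]
s5
166 180 186 [ 598.7 -229.5  192.5]
167 180 183 [ 586.7 -241.2  174.5]
168 180 183 [ 587.7 -241.4  172. ]
169 181 183 [ 587.8 -240.7  168.7]
170 181 184 [ 585.9 -241.2  163. ]
171 181 184 [ 586.8 -241.4  160.4]
172 181 184 [ 586.3 -242.4  156. ]
173 182 184 [ 587.4 -241.2  153.8]
174 182 185 [ 586.8 -240.9  149.6]
175 182 182 [1230.2  136.6  906.6]
176 182 185 [ 587.6 -241.9  142.9]
177 183 185 [ 587.8 -241.2  139.6]
178 183 186 [ 586.8 -241.2  134.7]
179 183 186 [ 586.7 -242.   130.8]
180 183 186 [ 586.8 -242.7  126.9]
181 184 186 [ 588.6 -241.   125.5]
182 184 186 [ 587.8 -242.3  120.6]
183 185 186 [ 589.  -240.9  118.4]
s6_4
176 183 186 [ 585.4 -240.5  140.8]
177 183 186 [ 586.5 -240.6  138.4]
178 184 186 [ 586.5 -239.9  134.8]
179 184 187 [ 586.1 -239.6  130.6]
180 184 187 [ 585.9 -240.4  126.5]
181 190 190 [1230.2  136.6  906.6]
182 185 187 [ 585.1 -241.   117.9]
183 185 187 [ 587.5 -240.4  116.9]
184 185 187 [ 587.5 -241.1  112.8]
185 186 188 [ 586.4 -239.7  108.1]
186 186 188 [ 586.  -240.7  103.5]
187 186 189 [ 586.4 -239.9  100.2]
188 186 189 [ 585.9 -240.9   95.5]
189 187 189 [ 586.4 -240.    92.3]
190 187 189 [ 586.6 -240.6   88.4]
191 182 190 [ 573.5 -255.    66.2]
```

```bash
python3 - <<'E'
from h import *
def tops(n,c0,r,zlo,zhi):
    d=load(n);X=cloud(d);m=(np.hypot(X[...,0]-c0[0],X[...,1]-c0[1])<r)&(X[...,2]>zlo)&(X[...,2]<zhi)
    g=d['color'].astype(int).sum(-1)//3
    z=X[m][:,2];print(n,m.sum(),np.round(np.sort(z)[-40:]*1000,1))
    mm=m&(g>90); print('  dot px',mm.sum(),(X[mm].mean(0)*1000).round(1) if mm.any() else '')
tops('scene0',(.650,.0445),.012,.15,.2)
tops('s4',(.650,.0455),.012,.3,.39)
tops('s5',(.5835,-.242),.012,.24,.32)
tops('s6_4',(.583,-.242),.012,.2,.29)
# static biases near evaporator: table, evap tank
d=load('s6_4');X=cloud(d)
for nm,(a,b,c,e) in dict(table=(.62,.66,-.33,-.28),tank=(.48,.56,-.222,-.205),vise=(.42,.5,-.05,.05)).items():
    m=(X[...,0]>a)&(X[...,0]<b)&(X[...,1]>c)&(X[...,1]<e);print(nm,m.sum(),np.median(X[m][:,2]),np.percentile(X[m][:,2],[10,90]))
E
```

```text
scene0 85 [180.6 180.6 180.8 180.8 180.8 180.8 180.9 181.  181.  181.  181.1 181.1
 181.1 181.1 181.2 181.2 181.2 181.2 181.3 181.4 181.5 181.5 181.5 181.6
 181.7 181.7 181.8 181.8 181.9 181.9 181.9 181.9 182.2 182.2 182.4 182.5
 182.7 182.7 182.7 183.7]
  dot px 21 [648.1  44.3 181.1]
s4 183 [354.2 354.2 354.3 354.7 355.  355.3 355.4 355.4 368.5 369.6 371.6 371.9
 371.9 372.  372.2 374.8 374.9 374.9 375.6 376.5 376.6 376.7 377.1 377.5
 378.7 379.7 379.8 380.1 380.3 381.4 382.6 383.8 383.8 385.5 386.3 387.
 387.1 388.8 389.2 389.6]
  dot px 18 [649.2  45.5 354.7]
s5 81 [280.5 280.5 280.6 280.8 280.9 281.1 281.2 281.3 281.5 281.6 281.6 281.6
 282.2 282.2 282.2 282.3 282.3 282.4 282.6 282.7 283.  283.2 295.2 298.
 299.7 299.8 300.6 301.8 302.6 304.9 307.1 308.4 310.3 311.1 312.5 313.9
 315.  315.8 319.5 319.6]
  dot px 10 [ 583.4 -243.2  282.8]
s6_4 85 [249.  249.2 249.2 249.2 249.7 249.7 249.8 249.8 249.8 250.  250.  250.
 250.2 250.4 250.9 250.9 251.3 251.4 251.5 251.7 252.8 255.4 264.8 265.4
 266.2 267.9 268.6 271.9 272.3 272.7 273.9 275.8 277.2 278.7 279.  282.1
 284.7 287.  287.4 288.7]
  dot px 8 [ 583.4 -242.6  250.6]
table 212 -0.0018640591111802052 [-0.00376946  0.00044283]
tank 127 0.06628227503682127 [0.06405633 0.06819494]
vise 655 0.16114673345458186 [0.03588549 0.16456076]
```

```bash
python3 - <<'E'
from h import *
plan([.586,-.2414,.1845],-79.9,n=2,grip=-1)
E
```

```text
n 2 dist 0.009638013991591653 rot [-0.18  0.08  0.09]
0.073, 0.006, -0.032, -0.023, 0.01, 0.011, -1.0,
0.074, 0.006, -0.032, -0.023, 0.01, 0.011, -1.0,
```

carry_out(
  deltas=[0.073,0.006,-0.032,-0.02,0.006,0.006,-1,0.074,0.006,-0.032,-0.02,0.006,0.006,-1,0,0,0,0,0,0,-1,0,0,0,0,0,0,-1],
)

```text
clock: 8.68
position: [0.5858, -0.2412, 0.184]
ee_rot: [-0.062, -0.704, -0.063, 0.705]
contact_force: [0.1, 0.4, -1.4]
width: 0.0235
```

```bash
python3 - <<'E'
from h import *
ps=[]
for i in range(3):
    d=grab('scene','s7_%d.png'%i);st=readout.get_state();ps.append(np.r_[st['position'],rot(st['ee_rot']).as_matrix()[:2,0]])
w=grab('wrist','w7.png')
print(st['clock'],np.mean(ps,0).round(4),st['contact_force'])
crop(d,165,225,150,210,'s7c.png',10)
X=cloud(d)
for v in range(180,198):
    k=list(range(183,193));zz=d['z_map'][v,k];kk=[u for u,z in zip(k,zz) if z>0 and z<zz[zz>0].min()+.006]
    print(v,kk[0],kk[-1],(X[v,kk].mean(0)*1000).round(1),d['color'][v,183:195].astype(int).sum(-1)//3)
E
```

```text
8.825 [ 0.5859 -0.2413  0.1842 -0.0013  0.0009] [ 0.08622874 -0.09924047 -0.23552199]
180 183 186 [ 589.1 -241.3  129.8] [198 165 163 153 239 253 254 253 254 252 252 253]
181 184 186 [ 590.3 -240.   127.6] [231 163 165 154 196 240 234 245 254 254 253 254]
182 184 187 [ 589.4 -239.9  122.8] [252 189 167 160 183 249 249 244 244 244 239 220]
183 184 186 [ 592.  -240.5  121.8] [252 215 166 161 150 252 254 254 253 251 248 192]
184 185 187 [ 589.2 -240.1  114.9] [244 218 164 164 154 244 254 255 255 252 247 170]
185 185 187 [ 590.8 -240.   112.9] [252 252 162 165 156 186 245 241 250 238 215 150]
186 185 188 [ 588.7 -240.6  106.6] [253 254 201 165 159 163 252 249 244 237 169 135]
187 185 188 [ 589.9 -240.7  104. ] [238 235 228 165 162 152 251 254 247 211 148 127]
188 186 187 [ 591.4 -240.6  101.7] [248 243 228 164 165 153 216 254 246 169 131 229]
189 186 188 [ 589.8 -240.8   96. ] [254 254 252 172 166 157 189 246 217 146 142 255]
190 186 188 [ 591.5 -240.6   93.9] [254 255 254 180 167 159 162 241 170 131 252 255]
191 187 189 [ 590.1 -239.4   88.7] [243 240 249 190 165 164 149 204 142 142 255 255]
192 187 189 [ 589.8 -240.4   84. ] [252 248 244 230 162 165 152 137 125 252 255 255]
193 187 189 [ 590.6 -240.7   80.9] [252 254 253 253 238 162 141 139 225 255 255 255]
194 188 189 [ 590.8 -239.9   77.2] [240 254 254 255 253 154 111 130 251 255 255 255]
195 183 192 [ 586.9 -245.9   67.2] [244 244 240 250 244 206 119 184 239 255 238 238]
196 183 192 [ 590.  -245.3   66.9] [223 228 233 239 243 230 164 237 236 238 238 238]
197 185 192 [ 593.2 -240.6   67.7] [131 152 175 201 221 167 246 252 252 239 238 238]
```

View pics/s7c.png

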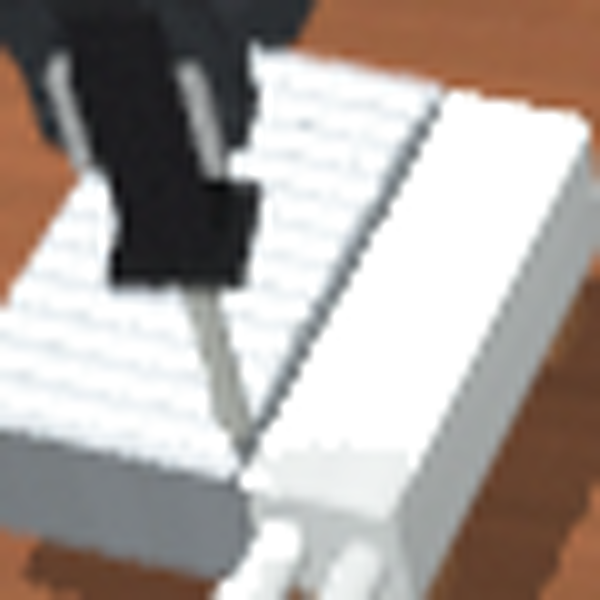

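View pics/w7.png

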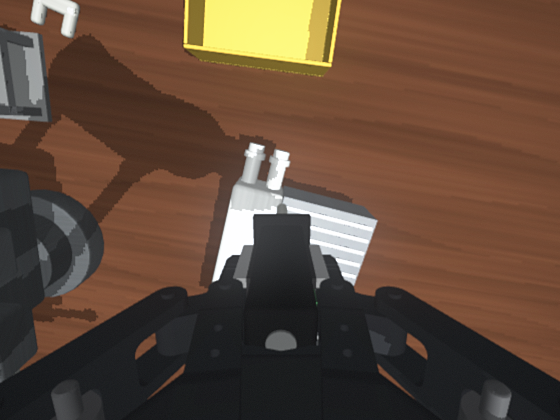

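```bash
python3 - <<'E'
from h import *
w=load('w7');crop(w,245,325,165,225,'w7c.png',9.5)
E
```

```text
(no output)
```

View pics/w7c.png

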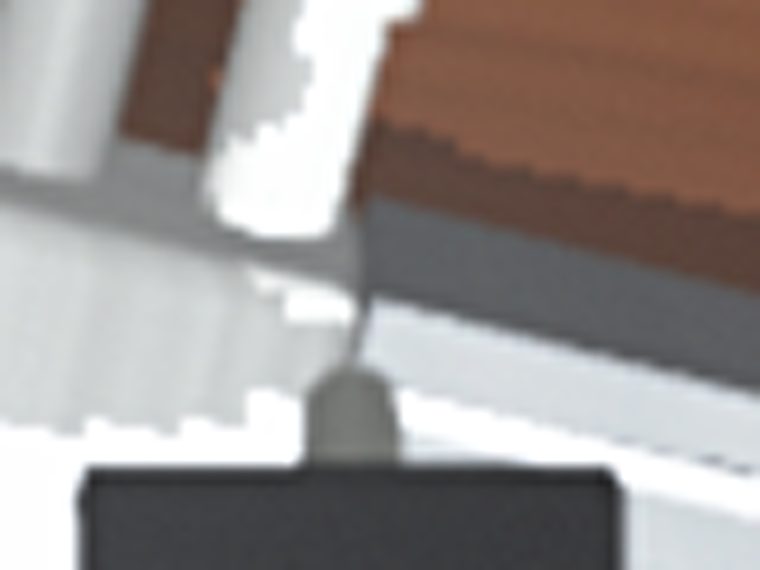

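The wrist crop shows the probe tip at crop (350,370), centred on the tank/core joint line within about 0.5 mm. It sits about 2 mm outside the bead start, with a gap of about 5 mm by FK and the scene depth. I'm starting the scan at 2 cm/s.

carry_out(
  deltas=[-0.006,-0.01,0.04,0,0,0,-1,0,-0.01,0.04,0,0,0,-1,0,-0.01,0.04,0,0,0,-1,0,-0.01,0.04,0,0,0,-1,0,-0.01,0.04,0,0,0,-1,0,-0.01,0.04,0,0,0,-1,0,-0.01,0.04,0,0,0,-1,0,-0.01,0.04,0,0,0,-1,0,-0.01,0.04,0,0,0,-1,0,-0.01,0.04,0,0,0,-1],
)

```text
clock: 10.12
position: [0.561, -0.2395, 0.1845]
ee_rot: [-0.062, -0.704, -0.062, 0.705]
contact_force: [-0.2, -0.4, -0.9]
width: 0.0235
```

```bash
cat > c.py <<'E'
from h import *
s=readout.get_state();p=s['position'];M=rot(s['ee_rot']).as_matrix()
yl=-.2413+(.586-p[0])*.0779
print(s['clock'],p.round(4),'tilt',M[:2,0].round(4),'line err y mm',((p[1]-yl)*1000).round(2),s['contact_force'].round(1))
E
python3 c.py
```

```text
10.125 [ 0.561  -0.2395  0.1845] tilt [-0.0015  0.001 ] line err y mm -0.19 [-0.2 -0.4 -0.9]
```

carry_out(
  deltas=[0,-0.011,0.04,0,0,0,-1,0,-0.011,0.04,0,0,0,-1,0,-0.01,0.04,0,0,0,-1,0,-0.01,0.04,0,0,0,-1,0,-0.01,0.04,0,0,0,-1,0,-0.01,0.04,0,0,0,-1,0,-0.01,0.04,0,0,0,-1,0,-0.01,0.04,0,0,0,-1,0,-0.01,0.04,0,0,0,-1,0,-0.01,0.04,0,0,0,-1],
)

```text
clock: 11.38
position: [0.5363, -0.2377, 0.1845]
ee_rot: [-0.062, -0.704, -0.062, 0.705]
contact_force: [-0.2, -0.5, -0.3]
width: 0.0236
```

```bash
python3 c.py
```

```text
11.375 [ 0.5363 -0.2377  0.1845] tilt [-0.0014  0.001 ] line err y mm -0.27 [-0.2 -0.5 -0.3]
```

```bash
python3 - <<'E'
from h import *
d=grab('scene','s8.png');w=grab('wrist','w8.png')
a=cv2.resize(d['color'][130:205,155:230,::-1],None,fx=7,fy=7,interpolation=3)
b=cv2.resize(w['color'][150:225,250:285+15,::-1],None,fx=5.5,fy=7,interpolation=3)
cv2.imwrite('pics/c8.png',np.hstack([a,b]))
E
```

```text
(no output)
```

View pics/c8.png

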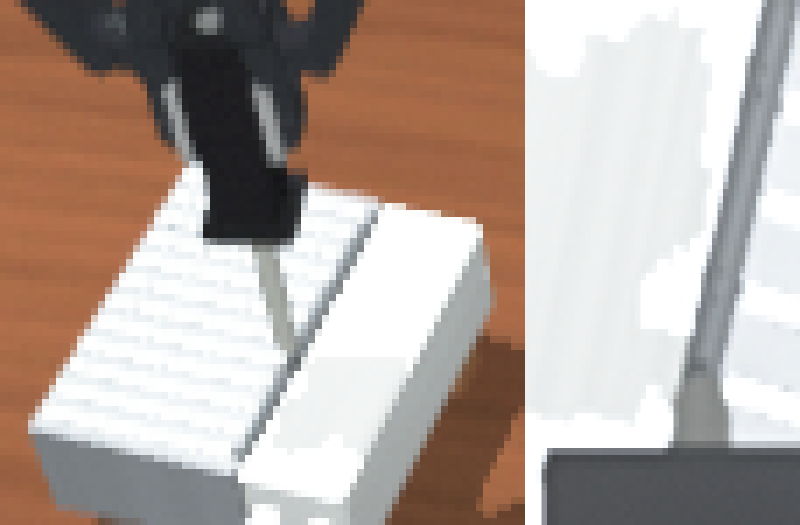

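The mid-scan wrist view shows the tip about 0.8 mm to the fin side of the bead's centre line. The scene view shows a clear gap. I'll trim this gradually.

carry_out(
  deltas=[0,-0.012,0.04,0,0,0,-1,0,-0.012,0.04,0,0,0,-1,0,-0.012,0.04,0,0,0,-1,0,-0.012,0.04,0,0,0,-1,0,-0.012,0.04,0,0,0,-1,0,-0.012,0.04,0,0,0,-1,0,-0.011,0.04,0,0,0,-1,0,-0.011,0.04,0,0,0,-1,0,-0.011,0.04,0,0,0,-1,0,-0.011,0.04,0,0,0,-1],
)

```text
clock: 12.72
position: [0.5114, -0.235, 0.1846]
ee_rot: [-0.062, -0.704, -0.062, 0.705]
contact_force: [-0.4, -0.8, -1.1]
width: 0.0234
```

```bash
python3 c.py
```

```text
12.725 [ 0.5114 -0.235   0.1846] tilt [-0.0014  0.001 ] line err y mm 0.46 [-0.4 -0.8 -1.1]
```

carry_out(
  deltas=[0,-0.01,0.04,0,0,0,-1,0,-0.01,0.04,0,0,0,-1,0,-0.01,0.04,0,0,0,-1,0,-0.01,0.04,0,0,0,-1,0,-0.01,0.04,0,0,0,-1,0,-0.01,0.04,0,0,0,-1,0,-0.01,0.04,0,0,0,-1,0,-0.01,0.04,0,0,0,-1,0,-0.01,0.04,0,0,0,-1,0,-0.01,0.04,0,0,0,-1],
)

```text
clock: 13.98
position: [0.4867, -0.2333, 0.1846]
ee_rot: [-0.062, -0.704, -0.062, 0.705]
contact_force: [-0.3, -0.4, -1.1]
width: 0.0235
```

```bash
python3 c.py;python3 - <<'E'
from h import *
w=grab('wrist','w9.png')
crop(w,250,310,150,225,'c9.png',7)
E
```

```text
13.975 [ 0.4867 -0.2333  0.1846] tilt [-0.0015  0.0009] line err y mm 0.24 [-0.3 -0.4 -1.1]
```

View pics/c9.png

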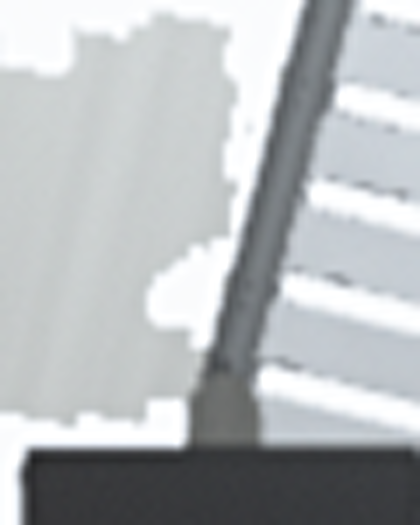

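carry_out(
  deltas=[0,-0.013,0.04,0,0,0,-1,0,-0.013,0.04,0,0,0,-1,0,-0.012,0.04,0,0,0,-1,0,-0.012,0.04,0,0,0,-1,0,-0.012,0.04,0,0,0,-1,0,-0.012,0.04,0,0,0,-1,0,-0.012,0.04,0,0,0,-1,0,-0.011,0.04,0,0,0,-1,0,-0.011,0.04,0,0,0,-1,0,-0.011,0.04,0,0,0,-1],
)

```text
clock: 15.28
position: [0.4619, -0.2305, 0.1846]
ee_rot: [-0.062, -0.704, -0.062, 0.705]
contact_force: [-0.1, -0.1, -0.8]
width: 0.0237
```

carry_out(
  deltas=[0,-0.01,0.04,0,0,0,-1,0,-0.01,0.04,0,0,0,-1,0,-0.01,0.04,0,0,0,-1,0,-0.01,0.04,0,0,0,-1,0,-0.01,0.04,0,0,0,-1,0,0,0,0,0,0,-1],
)

```text
clock: 16.02
position: [0.4495, -0.2296, 0.1847]
ee_rot: [-0.062, -0.704, -0.062, 0.705]
contact_force: [-0.1, 0.5, -0.4]
width: 0.0234
```

```bash
python3 c.py;python3 - <<'E'
from h import *
d=grab('scene','s10.png');w=grab('wrist','w10.png')
a=cv2.resize(d['color'][125:200,155:230,::-1],None,fx=6,fy=7,interpolation=3)
b=cv2.resize(w['color'][150:225,250:300,::-1],None,fx=6.5,fy=7,interpolation=3)
cv2.imwrite('pics/c10.png',np.hstack([a,b]))
E
```

```text
16.025 [ 0.4495 -0.2296  0.1847] tilt [-0.0015  0.001 ] line err y mm 1.04 [-0.1  0.5 -0.4]
```

View pics/c10.png

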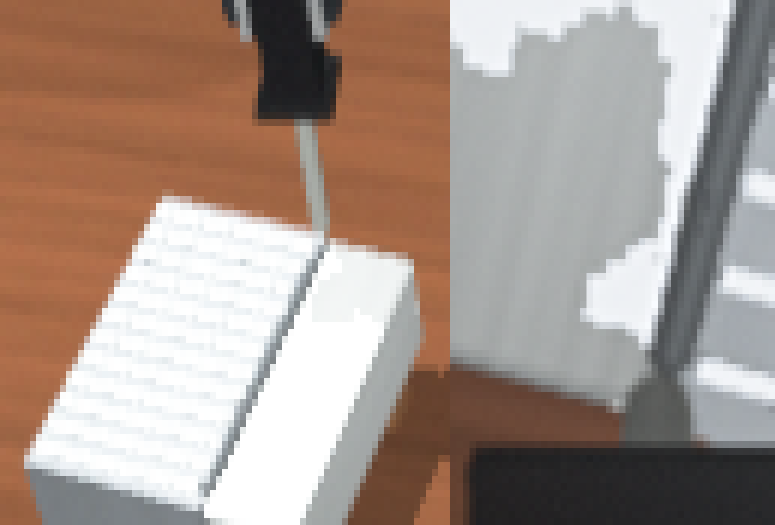

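The scan ended with the tip past the far end of the bead and centred on it in the wrist view. Next I lift it and carry it over the vise with the tip about 50 mm above the jaws.

carry_out(
  deltas=[-0.3,0,0,0,0,0,-1,-0.5,0,0,0,0,0,-1,-0.6,0,0,0,0,0,-1,-0.6,0,0,0,0,0,-1,-0.35,-0.2,-0.06,0,0,0,-1,0,-0.45,-0.15,0,0,0,-1,0,-0.5,-0.17,0,0,0,-1,0,-0.5,-0.17,0,0,0,-1],
)

```text
clock: 17.12
position: [0.4652, -0.1257, 0.3258]
ee_rot: [-0.062, -0.704, -0.062, 0.705]
contact_force: [-1.0, 0.1, -1.3]
width: 0.0235
```

```bash
python3 - <<'E'
from h import *
w=load('w4');print('port wrist',ray(w,50+278/8-.5,240+297/8-.5,.138))
plan([.52,.238,.325],-79.9,grip=-1,n=10)
E
```

```text
port wrist [0.51818039 0.23972594 0.138     ]
n 10 dist 0.36778024241732016 rot [-0.05  0.05  0.06]
0.002, -0.581, -0.196, -0.001, 0.001, 0.002, -1.0,
0.002, -0.581, -0.196, -0.001, 0.001, 0.002, -1.0,
0.002, -0.581, -0.196, -0.001, 0.001, 0.002, -1.0,
0.002, -0.581, -0.196, -0.001, 0.001, 0.002, -1.0,
0.002, -0.581, -0.196, -0.001, 0.001, 0.002, -1.0,
0.002, -0.581, -0.196, -0.001, 0.001, 0.002, -1.0,
0.001, -0.581, -0.196, -0.001, 0.001, 0.002, -1.0,
0.001, -0.581, -0.196, -0.001, 0.001, 0.002, -1.0,
0.001, -0.581, -0.196, -0.001, 0.001, 0.002, -1.0,
0.001, -0.581, -0.196, -0.001, 0.001, 0.002, -1.0,
```

carry_out(
  deltas=[0,-0.58,-0.2,0,0,0,-1,0,-0.6,-0.2,0,0,0,-1,0,-0.6,-0.2,0,0,0,-1,0,-0.6,-0.2,0,0,0,-1,0,-0.6,-0.2,0,0,0,-1,0,-0.6,-0.2,0,0,0,-1,0,-0.6,-0.2,0,0,0,-1,0,-0.5,-0.2,0,0,0,-1,0,-0.4,-0.15,0,0,0,-1,0,-0.2,-0.08,0,0,0,-1],
)

```text
clock: 18.38
position: [0.5178, 0.2058, 0.3257]
ee_rot: [-0.062, -0.704, -0.063, 0.705]
contact_force: [0.1, -0.2, -0.2]
width: 0.0235
```

carry_out(
  deltas=[0,0,0,0,0,0,-1,0,0,0,0,0,0,-1],
)

```text
clock: 18.62
position: [0.5176, 0.2037, 0.326]
ee_rot: [-0.062, -0.704, -0.062, 0.705]
contact_force: [0.6, -0.0, -0.1]
width: 0.0234
```

```bash
python3 c.py; python3 - <<'E'
from h import *
plan([.5197,.2386,.2865],-79.9,grip=-1,n=5)
E
```

```text
18.625 [0.5176 0.2037 0.326 ] tilt [-0.0016  0.0001] line err y mm 439.65 [ 0.6 -0.  -0.1]
n 5 dist 0.05274237046294835 rot [-0.06  0.09  0.02]
0.132, -0.113, -0.027, -0.003, 0.004, 0.001, -1.0,
0.132, -0.113, -0.027, -0.003, 0.004, 0.001, -1.0,
0.132, -0.113, -0.027, -0.003, 0.004, 0.001, -1.0,
0.132, -0.113, -0.027, -0.003, 0.004, 0.001, -1.0,
0.132, -0.113, -0.027, -0.003, 0.004, 0.001, -1.0,
```

carry_out(
  deltas=[0.13,-0.113,-0.027,0,0.004,0,-1,0.13,-0.113,-0.027,0,0.004,0,-1,0.13,-0.113,-0.027,0,0.004,0,-1,0.13,-0.113,-0.027,0,0.004,0,-1,0.13,-0.113,-0.027,0,0.004,0,-1,0,0,0,0,0,0,-1,0,0,0,0,0,0,-1],
)

```text
clock: 19.5
position: [0.5199, 0.2394, 0.2871]
ee_rot: [0.062, 0.704, 0.062, -0.704]
contact_force: [-0.2, -0.8, 0.5]
width: 0.0233
```

```bash
python3 c.py; python3 - <<'E'
from h import *
d=grab('scene','s11.png');w=grab('wrist','w11.png')
crop(d,345,415,90,200,'s11c.png',5.4)
crop(w,230,340,130,225,'w11c.png',7)
E
```

```text
19.5 [0.5199 0.2394 0.2871] tilt [0.0002 0.001 ] line err y mm 475.56 [-0.2 -0.8  0.5]
```

View pics/s11c.png

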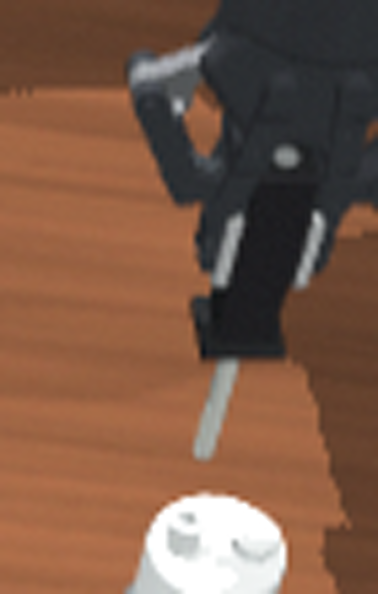

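View pics/w11c.png

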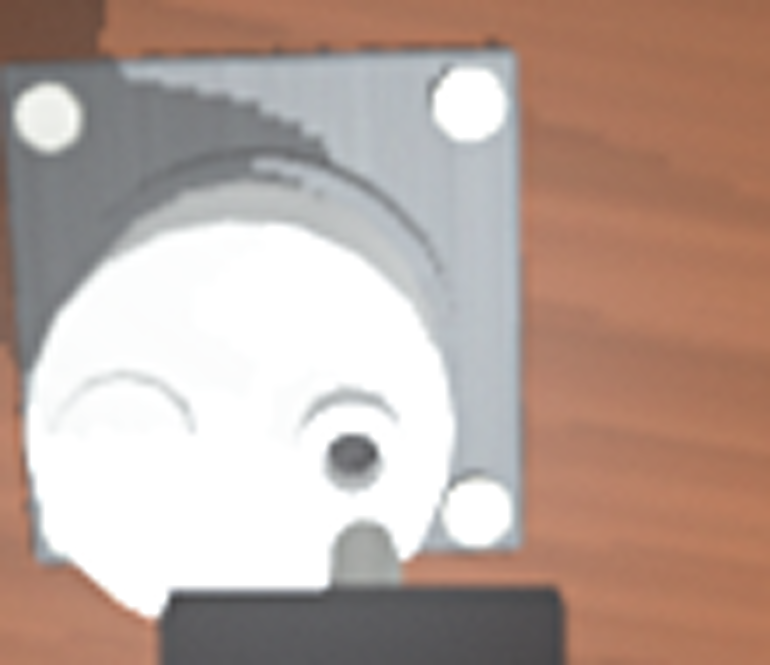

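```bash
python3 - <<'E'
from h import *
w=load('w11');st=readout.get_state();print(st['position'])
pp=ray(w,280.07,195.2,.138)
zt=.2871-.1087
tf=ray(w,281.86,203.5,zt)   # front rim
M=rot(st['ee_rot']).as_matrix()
print('port',pp,'tip front',tf,'tip centre',tf+M[:,2]*.0045)
s=load('s11');X=cloud(s)
for v in range(156,178):
    k=list(range(378,392));zz=s['z_map'][v,k];g=zz[zz>0]
    kk=[u for u,z in zip(k,zz) if z>0 and z<g.min()+.006];print(v,kk[0],kk[-1],(X[v,kk].mean(0)*1000).round(1))
crop(s,365,410,155,200,'s11d.png',13)
E
```

```text
[0.51997389 0.23929508 0.28739154]
port [0.5181067  0.23949688 0.138     ] tip front [0.52055463 0.23824511 0.1784    ] tip centre [0.51612392 0.23745849 0.17839597]
156 382 391 [537.9 235.1 254.6]
157 386 388 [524.5 238.3 239.1]
158 385 388 [523.6 238.  235. ]
159 385 388 [523.  238.7 231.3]
160 385 388 [523.1 239.2 228.4]
161 384 386 [524.8 236.4 226.3]
162 384 387 [524.2 238.1 222.7]
163 385 387 [524.8 239.7 220.4]
164 383 386 [524.1 237.2 215.9]
165 383 386 [523.3 237.9 212. ]
166 383 386 [523.8 238.4 209.3]
167 383 386 [524.  239.  206.4]
168 382 385 [523.3 237.5 202. ]
169 382 385 [523.7 238.1 199.2]
170 383 385 [525.1 239.6 197.5]
171 381 384 [522.3 237.3 190.7]
172 381 384 [524.4 237.6 189.6]
173 381 384 [523.5 238.3 185.4]
174 381 383 [523.6 237.8 181.9]
175 382 382 [527.4 237.9 182.5]
176 378 391 [352.  269.8  -1.2]
177 381 389 [ 3.565e+02  2.721e+02 -2.000e-01]
```

View pics/s11d.png

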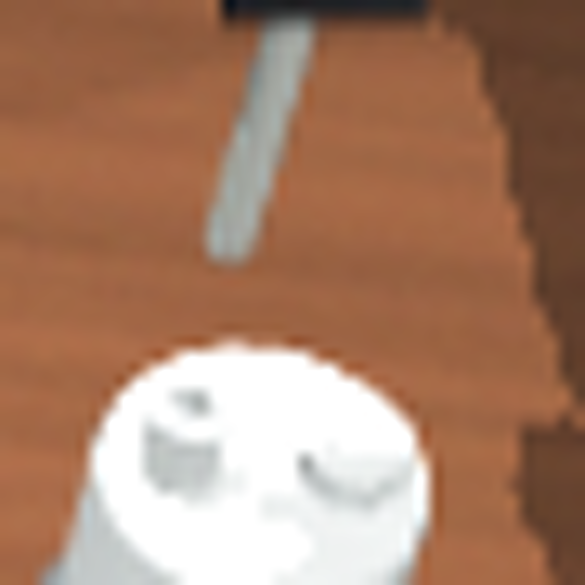

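```bash
python3 - <<'E'
from h import *
s=load('s11')
for uv in((378.7,185.1),(379.2,185.1)):
  for z in(.1365,.138): print(uv,z,ray(s,*uv,z))
X=cloud(s);m=(X[...,2]>.130)&(X[...,2]<.142)&(X[...,0]>.5)&(X[...,0]<.54)&(X[...,1]>.22)&(X[...,1]<.262)
v,u=np.nonzero(m);print(np.c_[u,v].T,(X[m].mean(0)),cv2.minEnclosingCircle((X[m][:,:2]*1000).astype(np.float32)))
m=(X[...,2]>.108)&(X[...,2]<.124)&(np.hypot(X[...,0]-.516,X[...,1]-.254)<.05);print('top',cv2.minEnclosingCircle((X[m][:,:2]*1000).astype(np.float32)),np.median(X[m][:,2]))
w=load('w11');X=cloud(w)
m=(X[...,2]>.132)&(X[...,2]<.145)&(X[...,0]>.5)&(X[...,0]<.54)&(X[...,1]>.22)&(X[...,1]<.262);v,u=np.nonzero(m)
print('wrist rim',m.sum(),u.min(),u.max(),v.min(),v.max(),X[m].mean(0),cv2.minEnclosingCircle((X[m][:,:2]*1000).astype(np.float32)))
m=(X[...,2]>.112)&(X[...,2]<.124)&(np.hypot(X[...,0]-.516,X[...,1]-.254)<.05);print('top',cv2.minEnclosingCircle((X[m][:,:2]*1000).astype(np.float32)),np.median(X[m][:,2]))
# tip depth in wrist
for r in range(200,214): print(r,[(X[r,c]*1000).round(0).tolist() for c in (279,282,285)])
E
```

```text
(378.7, 185.1) 0.1365 [0.51838368 0.23803864 0.1365    ]
(378.7, 185.1) 0.138 [0.51977029 0.23784106 0.138     ]
(379.2, 185.1) 0.1365 [0.51814741 0.23924031 0.1365    ]
(379.2, 185.1) 0.138 [0.51953448 0.23904039 0.138     ]
[[378 379 380 377 378 379 380 381 382 377 378 380 381 382 376 377 378 381
  382 377 378 379 380 381 382 377 378 379 380 381 378 379]
 [184 184 184 185 185 185 185 185 185 186 186 186 186 186 187 187 187 187
  187 188 188 188 188 188 188 189 189 189 189 189 190 190]] [0.52209011 0.23986285 0.13445429] ((522.1229248046875, 240.60845947265625), 8.696817398071289)
top ((518.6414794921875, 256.7813415527344), 32.366764068603516) 0.11635608317012963
wrist rim 152 272 287 186 202 [0.51871806 0.2401637  0.13796868] ((518.2457275390625, 239.9398651123047), 7.827479362487793)
top ((514.8865966796875, 256.8603210449219), 31.908580780029297) 0.11886817982075087
200 [[513.0, 240.0, 139.0], [514.0, 237.0, 138.0], [514.0, 234.0, 139.0]]
201 [[513.0, 240.0, 140.0], [513.0, 237.0, 140.0], [508.0, 233.0, 119.0]]
202 [[511.0, 239.0, 138.0], [512.0, 236.0, 138.0], [507.0, 232.0, 119.0]]
203 [[505.0, 238.0, 119.0], [523.0, 238.0, 184.0], [507.0, 232.0, 120.0]]
204 [[522.0, 241.0, 186.0], [523.0, 239.0, 189.0], [505.0, 232.0, 118.0]]
205 [[522.0, 241.0, 191.0], [522.0, 238.0, 191.0], [522.0, 236.0, 186.0]]
206 [[522.0, 241.0, 193.0], [523.0, 239.0, 195.0], [522.0, 236.0, 190.0]]
207 [[522.0, 241.0, 196.0], [523.0, 239.0, 197.0], [522.0, 236.0, 192.0]]
208 [[522.0, 241.0, 198.0], [522.0, 238.0, 199.0], [522.0, 236.0, 197.0]]
209 [[522.0, 241.0, 202.0], [523.0, 239.0, 203.0], [522.0, 236.0, 198.0]]
210 [[522.0, 241.0, 206.0], [523.0, 239.0, 206.0], [522.0, 236.0, 202.0]]
211 [[522.0, 241.0, 208.0], [522.0, 239.0, 208.0], [522.0, 236.0, 205.0]]
212 [[522.0, 241.0, 210.0], [523.0, 239.0, 212.0], [522.0, 236.0, 207.0]]
213 [[534.0, 243.0, 255.0], [535.0, 241.0, 256.0], [535.0, 239.0, 256.0]]
```

carry_out(
  deltas=[0.1,-0.013,0,0,0,0,-1,0.1,-0.014,0,0,0,0,-1,0.1,0,0,0,0,0,-1,0.1,0,0,0,0,0,-1,0.07,0,0,0,0,0,-1,0,0,0,0,0,0,-1,0,0,0,0,0,0,-1],
)

```text
clock: 20.48
position: [0.5196, 0.2411, 0.259]
ee_rot: [0.062, 0.705, 0.063, -0.704]
contact_force: [-0.5, 0.4, -2.0]
width: 0.0236
```

```bash
python3 c.py; python3 - <<'E'
from h import *
d=grab('scene','s12.png');w=grab('wrist','w12.png')
a=cv2.resize(d['color'][140:200,360:405,::-1],None,fx=8,fy=8,interpolation=3)
b=cv2.resize(w['color'][165:225,255:305,::-1],None,fx=8,fy=8,interpolation=3)
cv2.imwrite('pics/c12.png',np.hstack([a,b]))
X=cloud(w)
m=(X[...,2]>.132)&(X[...,2]<.145)&(X[...,0]>.5)&(X[...,0]<.54)&(X[...,1]>.22)&(X[...,1]<.262);v,u=np.nonzero(m)
print('wrist rim',m.sum(),u.min(),u.max(),v.min(),v.max(),X[m].mean(0),cv2.minEnclosingCircle((X[m][:,:2]*1000).astype(np.float32)))
for r in range(198,216): print(r,[(X[r,c]*1000).round(0).tolist() for c in (279,282,285)])
X=cloud(d)
for v in range(166,190):
    k=list(range(376,388));zz=d['z_map'][v,k];g=zz[zz>0]
    kk=[u for u,z in zip(k,zz) if z>0 and z<g.min()+.006];print(v,kk[0],kk[-1],(X[v,kk].mean(0)*1000).round(1))
E
```

```text
20.475 [0.5196 0.2411 0.259 ] tilt [0.0004 0.0013] line err y mm 477.19 [-0.5  0.4 -2. ]
wrist rim 138 273 290 192 208 [0.52088279 0.24060653 0.13801648] ((518.4141235351562, 240.18609619140625), 7.884125232696533)
198 [[519.0, 242.0, 129.0], [520.0, 240.0, 130.0], [523.0, 238.0, 139.0]]
199 [[519.0, 242.0, 129.0], [519.0, 240.0, 129.0], [520.0, 237.0, 130.0]]
200 [[518.0, 242.0, 129.0], [518.0, 239.0, 129.0], [518.0, 237.0, 128.0]]
201 [[517.0, 242.0, 130.0], [517.0, 239.0, 130.0], [518.0, 237.0, 129.0]]
202 [[516.0, 242.0, 129.0], [516.0, 239.0, 129.0], [517.0, 236.0, 129.0]]
203 [[515.0, 242.0, 128.0], [522.0, 240.0, 156.0], [516.0, 236.0, 128.0]]
204 [[521.0, 243.0, 157.0], [522.0, 240.0, 158.0], [515.0, 236.0, 130.0]]
205 [[522.0, 243.0, 162.0], [522.0, 240.0, 162.0], [521.0, 238.0, 158.0]]
206 [[521.0, 243.0, 164.0], [522.0, 240.0, 166.0], [521.0, 238.0, 160.0]]
207 [[522.0, 243.0, 168.0], [522.0, 240.0, 169.0], [521.0, 238.0, 164.0]]
208 [[521.0, 243.0, 170.0], [522.0, 240.0, 172.0], [521.0, 238.0, 166.0]]
209 [[521.0, 243.0, 173.0], [522.0, 240.0, 175.0], [522.0, 238.0, 172.0
[... 514 characters left out ...]
 383 386 [523.5 239.7 202.6]
169 383 386 [522.7 240.4 198.6]
170 383 385 [525.4 239.5 197.8]
171 383 385 [523.9 240.4 193. ]
172 382 385 [524.2 239.8 189.9]
173 382 385 [523.6 240.6 185.9]
174 382 384 [522.6 240.2 181.4]
175 382 384 [524.9 240.5 180.3]
176 381 384 [523.  240.3 174.8]
177 382 383 [524.6 240.7 173.1]
178 380 383 [523.4 239.2 168. ]
179 380 383 [524.3 239.7 165.5]
180 381 383 [523.7 241.6 161.7]
181 380 382 [524.2 239.9 158.3]
182 380 382 [524.1 240.5 154.7]
183 381 381 [525.9 240.9 153.2]
184 378 380 [513.7 238.7 135.6]
185 377 382 [516.6 240.1 135.3]
186 377 382 [518.7 241.6 134.3]
187 376 382 [524.3 237.4 135.9]
188 378 382 [526.4 241.8 135.5]
189 377 381 [526.7 240.1 131.7]
```

View pics/c12.png

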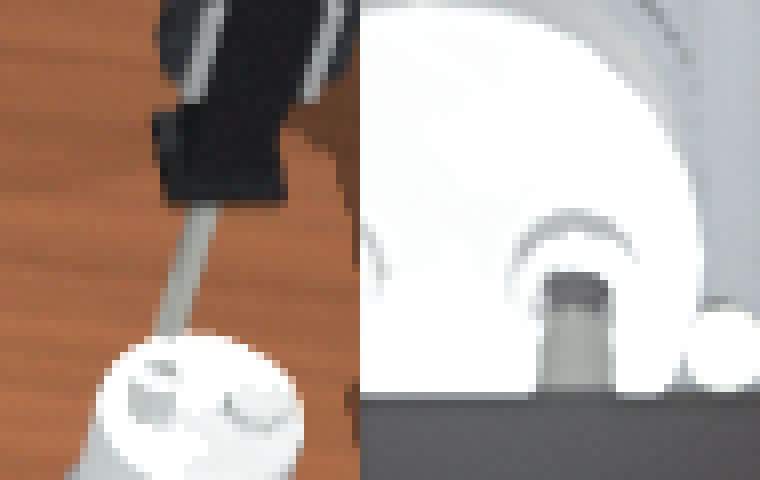

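```bash
python3 - <<'E'
from h import *
for n,rows,cols in(('w8',range(194,215),(279,281,283)),('w9',range(194,214),(279,281,283)),('w12',range(196,214),(280,281,282))):
    w=load(n);X=cloud(w);print(n)
    for r in rows: print(r,[(X[r,c]*1000).round(1).tolist() for c in cols[1:2]],w['color'][r,cols[0]-4:cols[2]+5].astype(int).sum(-1)//3)
for n,c0,v0,v1,k in(('s8',(.536,-.237),165,186,range(188,202)),):
    d=load(n);X=cloud(d)
    for v in range(v0,v1):
        zz=d['z_map'][v,list(k)];g=zz[zz>0];kk=[u for u,z in zip(k,zz) if z>0 and z<g.min()+.006];print(v,kk[0],kk[-1],(X[v,kk].mean(0)*1000).round(1))
E
```

```text
w8
194 [[543.1, -236.8, 70.6]] [255 255 255 255 255 254 143 126 144 157 158 144 150]
195 [[542.2, -236.9, 70.5]] [255 255 255 255 255 249 130 130 148 157 154 143 181]
196 [[541.7, -237.0, 71.9]] [254 255 255 255 255 247 131 135 152 159 148 141 195]
197 [[540.5, -237.2, 70.8]] [238 252 255 255 255 206 128 140 155 158 147 147 216]
198 [[539.8, -237.4, 71.3]] [233 235 237 240 207 138 126 144 156 154 142 151 228]
199 [[538.7, -237.6, 70.6]] [234 233 235 238 179 124 133 150 159 151 141 177 233]
200 [[538.0, -237.7, 71.2]] [233 235 237 230 160 123 139 152 159 148 143 214 238]
201 [[537.6, -237.8, 72.9]] [233 235 238 220 145 113 124 132 148 145 151 227 240]
202 [[536.7, -237.9, 73.0]] [235 235 239 198 126 108 112 116 140 144 180 232 239]
203 [[537.6, -237.8, 79.8]] [234 237 241 175 115 122 133 129 136 137 187 228 250]
204 [[538.0, -237.7, 84.4]] [234 237 231 164 128 137 144 142 138 134 183 252 255]
205 [[538.0, -237.7, 87.7]] [235 236 206 152 136 142 145 142 139 134 173 255 255]
206 [[538.0, -237.7, 90.6]] [235 229 177 138 136 141 143 142 139 134 154 255 255]
207 [[538.1, -237.7, 94.2]] [25
[... 3646 characters left out ...]
.5]
166 191 193 [ 541.1 -237.4  132.4]
167 191 194 [ 540.7 -236.8  128.4]
168 192 194 [ 541.  -236.   125.1]
169 192 194 [ 540.6 -236.9  120.8]
170 192 195 [ 539.4 -236.8  115.8]
171 192 195 [ 541.3 -236.4  114. ]
172 193 195 [ 540.  -236.4  108.8]
173 193 195 [ 540.2 -237.   105.1]
174 194 195 [ 542.7 -234.9  104.3]
175 193 195 [ 541. -238.   98.]
176 194 196 [ 541.7 -235.4   95.3]
177 194 196 [ 540.  -237.1   89.2]
178 194 197 [ 539.8 -236.4   85.3]
179 194 197 [ 540.6 -236.7   82. ]
180 195 196 [ 542.  -236.6   79.6]
181 188 200 [ 536.8 -246.3   67.9]
182 193 198 [ 540.3 -238.1   69.4]
183 188 201 [ 542.  -240.3   66.7]
184 188 201 [ 546.  -240.3   67.1]
185 188 201 [ 549.  -237.4   67. ]
```

carry_out(
  deltas=[0.04,0,-0.004,0,0,0,-1,0.04,0,-0.004,0,0,0,-1,0.03,0,0,0,0,0,-1,0.023,0,0,0,0,0,-1,0,0,0,0,0,0,-1,0,0,0,0,0,0,-1,0,0,0,0,0,0,-1],
)

```text
clock: 21.45
position: [0.52, 0.2411, 0.2509]
ee_rot: [0.062, 0.704, 0.062, -0.704]
contact_force: [0.2, 0.1, -0.4]
width: 0.0233
```

```bash
python3 c.py; python3 - <<'E'
from h import *
d=grab('scene','s13.png');w=grab('wrist','w13.png')
a=cv2.resize(d['color'][145:205,360:405,::-1],None,fx=8,fy=8,interpolation=3)
b=cv2.resize(w['color'][165:225,255:305,::-1],None,fx=8,fy=8,interpolation=3)
cv2.imwrite('pics/c13.png',np.hstack([a,b]))
X=cloud(w)
for r in range(194,215): print(r,(X[r,281]*1000).round(1),w['color'][r,275:289].astype(int).sum(-1)//3)
X=cloud(d)
for v in range(176,192):
    k=list(range(374,388));zz=d['z_map'][v,k];g=zz[zz>0]
    kk=[u for u,z in zip(k,zz) if z>0 and z<g.min()+.006];print(v,kk[0],kk[-1],(X[v,kk].mean(0)*1000).round(1))
E
```

```text
21.45 [0.52   0.2411 0.2509] tilt [0.0001 0.0012] line err y mm 477.28 [ 0.2  0.1 -0.4]
194 [525.7 241.7 129.5] [253 251 247 221 193 191 189 189 189 195 204 231 255 255]
195 [525.9 241.8 134.1] [248 221 197 189 188 189 190 189 187 186 183 193 244 255]
196 [526.  241.8 138.2] [219 189 185 187 197 205 216 215 211 197 185 185 198 244]
197 [525.2 241.6 138.8] [187 183 196 220 253 255 255 255 255 255 231 206 190 206]
198 [524.3 241.5 138.6] [179 209 254 255 255 255 255 255 255 255 255 255 241 203]
199 [523.3 241.3 138.1] [190 240 255 255 255 255 255 255 255 255 255 255 255 242]
200 [520.1 240.7 128.6] [229 254 255 255 253 242 239 255 255 255 255 255 255 255]
201 [519.4 240.6 129.3] [250 255 255 237 171 141 124 152 170 242 255 255 255 255]
202 [518.4 240.4 128.9] [254 254 235 155  99 103 107 108 103 117 193 255 255 255]
203 [522.4 241.1 148.2] [255 249 187 110 104 133 151 146 134 111  96 193 255 255]
204 [522.5 241.1 151.8] [254 236 184 146 147 163 175 169 161 147 119 181 255 255]
205 [522.5 241.1 154.7] [253 223 177 167 166 169 173 171 167 164 153 178 240 255]
206 [522.2 241.1 156.6] [255
[... 521 characters left out ...]
168 164 162 193 255 255]
213 [534.6 243.2 219.3] [255 240 134 130 133 136 136 138 135 133 129 148 255 255]
214 [534.6 243.2 221.2] [152 113  91  93  96  95  96  95  94  94  90  91 125 145]
176 381 384 [523.2 240.3 175. ]
177 382 383 [525.  240.6 173.5]
178 382 383 [524.9 241.3 170.1]
179 380 383 [524.2 239.7 165.4]
180 380 383 [522.8 240.6 160.5]
181 379 382 [523.6 238.8 157.5]
182 379 382 [523.5 239.5 153.8]
183 379 382 [523.3 240.1 150.1]
184 379 381 [525.3 239.3 148.5]
185 380 381 [525.  241.2 145. ]
186 377 382 [518.2 240.8 133.5]
187 377 382 [525.3 240.1 137.6]
188 377 381 [528.1 239.2 136.8]
189 377 381 [526.8 240.1 131.8]
190 379 381 [528.4 242.8 130.5]
191 376 381 [526.8 240.2 124.3]
```

View pics/c13.png

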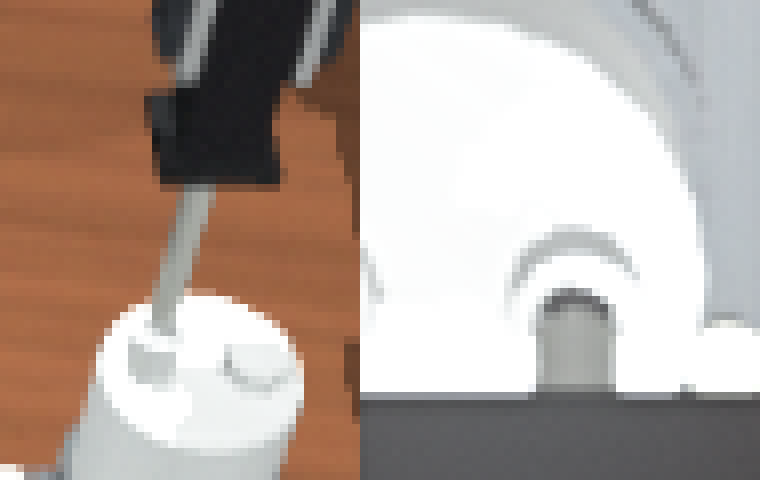

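The final views show the tip centred over the mouth. In the wrist view, tip and hole are both at u≈281.5, and the tip axis and port centre are both at x≈518 mm. The gap is clear, at about 5 mm. I'll do a last stillness check and then hand in.

carry_out(
  deltas=[0,0,0,0,0,0,-1,0,0,0,0,0,0,-1,0,0,0,0,0,0,-1,0,0,0,0,0,0,-1],
)

```text
clock: 22.05
position: [0.52, 0.2411, 0.2508]
ee_rot: [0.062, 0.704, 0.063, -0.704]
contact_force: [0.1, -0.2, -0.8]
width: 0.0234
```

```bash
python3 c.py; python3 - <<'E'
from h import *
a=load('scene0')['color'].astype(int);b=load('s13')['color'].astype(int)
for n,(u0,v0,u1,v1) in dict(jar=(325,250,356,292),bin=(155,232,217,280),wrench=(235,255,278,312)).items(): print(n,np.abs(a-b)[v0:v1,u0:u1].mean().round(2))
job.sign_off()
E
```

```text
22.05 [0.52   0.2411 0.2508] tilt [-0.0001  0.0012] line err y mm 477.29 [ 0.1 -0.2 -0.8]
jar 2.27
bin 2.55
wrench 2.46
the job is handed in; nothing more can be done
```

I took the 167 mm detector out of its stand and passed it along the whole seam, from the pipe-stub end to just past the other end. I then carried it over the vise with about 50 mm to spare. I handed it in after about 22 s, still held and hovering over the middle of the service port.

- **Scan:** it ran at about 2 cm/s with the tip within about 1 mm of the bead's centre line. Three camera checks each paused it for 0.05 to 0.1 s on the way. There was no sign of contact in the force readings.
- **At the port:** the wrist view puts the tip over the centre of the mouth to within about 1 mm. The tool was within about 0.1° of vertical, the arm was still, and the force reading was near zero.
- **Bystanders:** the jar, bin and wrench looked unchanged between the first and last pictures.
- **Where the checks disagreed:** the arm's own position and the cameras differed by 1 to 3 mm on how high the tip was. The true gap is therefore about 4 to 7 mm at the port and along the seam, not a confirmed 5 mm. The cameras' sideways readings of the seam also differed by about 2 to 3 mm, so I steered by the tip and bead seen together in the wrist view.

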